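# Send the brown bottles down into the cold well

### The arm

A 6-joint arm with a two-finger parallel gripper is mounted at the origin on a cart in front of the work surface, level with it; the furniture and walls round the work are solid. World frame = base frame: x ahead of the robot, y to its left, z up, the work surface at z = 0. Lengths are in m, angles in rad, forces in N, time in s.
With the tool pointing down it reaches from about 0.35 to 0.775 m from the base axis. Payload 7.3 kg.
Tool frame: the origin (TCP) lies at the very end of the fingers, on their centre line; the grasp point (between the pads) lies 19 mm behind it; z points along the fingers, y is the line along which they close (so a half turn about z gives the same grasp; the last joint's range is limited). The gripper opens to 92 mm and grips with 3 to 60 N. Pads are 19 mm wide; open, the fingers measure 130 mm over their backs; the gripper's body (75 mm by 190 mm) begins 47 mm behind the grasp point.
Start: joints at [-1.482, 0.342, 1.524, -0, 1.275, -0.146], TCP at [0.122, -0.511, 0.227] pointing down, gripper open.
Joint ranges: [-2.53, 2.53], [-0.77, 2.02], [0.04, 2.7], [-1, 4.14], [0.28, 2.66], [-3.11, 3.11]. Speed limits (rad/s): [2.57, 2.57, 3.14, 3.14, 3.14, 3.14].

### API

Orientations are given as [roll, pitch, yaw] about the fixed x, y, z axes, in that order (R = Rz(yaw) Ry(pitch) Rx(roll)).
In Python, from cell import observe, read_camera, get_calibration, hand_in, search_frame gives the robot as it stands.
- The arm moves only by the tool step_arm, never from a script. Its argument "commands" is a list of rows, each an object with "translation": the shift along the tool's x, y, z in mm, a list of three; "roll": the turn about the tool's z in rad. In form: [{"translation": [x, y, z], "roll": roll}, ...]. A call has 1 to 20 rows; each row shifts and turns the commanded pose from where the row before left it, along the tool's axes as they then stand; what a row does not reach is not made up. A row lasts 1/12 s, in which the tool goes at most 41.7 mm and 7.16 degrees, less where a joint would pass 70% of its speed; a pose out of reach is approached as far as the arm can. A call is refused whole if a number of a shift passes 41.7 or a number of a turn 0.125, either way. A call with a gripper value outside its range is refused whole. "fingers" is the opening, from 0 (shut) to 1 (fully open), set as the call begins (left out, the last holds). The fingers move at their own pace and stop on an object; "grip_force" is the grip in N (left out, the last holds). Time passes only in rows, so rows that do not move let the fingers close. It gives the time, the measured TCP pose, the force, the opening and the grip force at its end, in the units of the state.
- observe(): the state, without advancing time (a new reading comes with each control period).
- read_camera(name): name is "scene" or "top"; returns the picture (384x512x3 uint8, red, green, blue); there is no depth.
- get_calibration(name): a dict with "camera_matrix" (3x3 intrinsics, pixels), "world_from_camera" (4x4, takes a point from camera to world coordinates). Camera axes: x right, y up, looking along -z (the intrinsics and any distortion apply to the point x, -y, -z); pixel columns grow to the right and rows downward; lengths in m; the calibration is good to about 2 mm. A picture is of the moment at which its call begins. get_calibration takes no time and is no camera call.
- hand_in(): hands the job in; it is judged then, once.
Trained networks look in the newest picture that a camera, given by its name, has taken for a name from the list of things; names that differ only in an ending like _2 or _b are one class to them, and where a whole thing is asked for, a point or a joint stands for the part that bears it (a point fixed in the world has none). Each returns a list of dicts, best first, with "confidence" (0 to 1); they miss things now and then, are a little off and sometimes report something else, mostly with a low value. They report only what shows in the picture. A call takes as long as a camera call. They do not tell look-alikes from the thing itself.
- search_frame(camera, name): "at" ([x, y, z] in m, in world coordinates, good to about 4 mm: the middle of the surface that is visible of it).
The state is a dict: "time": time; "qpos": joint angles; "qvel": joint speeds; "joint_efforts": joint torques, N m; "tool_pos": TCP position; "tool_rot": TCP orientation; "contact_force": force on the tool from outside, world axes, zero at the start; "torque": the same for the moment, N m; "opening": finger opening in m; "grip_force": force on a finger pad.
Only numpy, scipy, OpenCV 4.12 (cv2) and the standard library are available. Lean on these libraries where they do the work, as an engineer would, in place of code of your own. Each camera call takes 0.05 s, during which the arm holds its last target. There are 200 camera calls.

### The job

Stand every brown bottle of the group near the loose gate (not the one far to the right beside the drawer cabinet) upright on the raised tray of the cold well's lift, then hang the loose gate across the front of the tray with both its knuckles down over the two side pins. Then lift the pawl clear of the ratchet wheel by its ball knob and hold it up while the drum runs back, until the tray is all the way down, and let the pawl drop back into the teeth. Leave the other things on the bench where they are.

Things in the scene. Friction and masses are not known exactly. Their poses are not given: they have to be found in the camera images.
- cold_well: the cold well: white open trough fixed on the bench, with the drum, ratchet wheel and pawl on a pedestal at its right-hand (-y) end. Origin at bench level inside it; x to its back, y along it to its left, z up. In this frame the trough's outer faces lie at x -97 and +57 mm, y +133 and -136 mm; its walls are 85 mm high; the tray floor's centre is at x -8 mm, y 0
- tray_floor (a point): centre of the stainless tray's floor, on its upper face; axes as the well's. Clear floor 76 mm (x) by 192 mm (y), centred here. Back rail 20 mm high, front lip 7 mm, side plates 44 mm. The floor is 92 mm above the bench when raised, 19 mm when down. A toothed rack stands outside the right side plate (x +12 to +22, y -113 to -121 mm), up to 87 mm above the floor
- lift_tray (a joint): how far the tray has sunk, m: 0 = raised, 0.073 = all the way down on its stop. Geared to the drum; it sinks by its own weight, damped, at 2 to 5 cm/s while the pawl is clear of the wheel, and halts at the next tooth (10.5 mm of tray travel apart) if the pawl drops in
- drum (a joint): turn of the winding drum, rad: 0 = tray raised, 3.65 = tray down. Ratchet wheel (80 mm across, 12 teeth 8 mm deep), knurled drum and crank share one level shaft along the well's y, 100 mm above the bench
- pawl (a joint): lift of the pawl, rad: 0 = seated in the teeth, clear of the teeth above 0.20, end stop at 0.70. It falls back by its own weight from any angle; lifting it out under load takes 1 to 3 N at the knob
- pawl_knob (a point): centre of the black ball knob, 22 mm across, at the free end of the pawl's lever (moves with the pawl). With the pawl seated it is 175 mm above the bench and can be pinched from above: nothing else stands within 30 mm of its sides at its height except its own lever, which leaves it towards the back (+x of the well) and down
- pawl_pivot (a point): the pawl's pivot, on a level axis along y of this frame (axes as the well's). With the pawl seated the knob's centre is 92 mm in front of the pivot (-x) and 31 mm above it; lifting swings the knob up and towards the back in a circle of 97 mm radius
- pin_left (a point): middle of the left gate pin (fixed to the tray, moves with it): 7 mm thick, level along y, sticking 11 mm out of the tray's left side plate, 24 mm in front of (-x) and 36 mm above the tray floor's centre. The two pins are 214 mm apart, middle to middle
- pin_right (a point): middle of the right gate pin, likewise on the right side plate
- gate_grip (a point): middle of the upper part of the grip bar (10 mm thick in x, 60 mm long in y, its top 12 mm above this point) on the loose gate, to be taken from above. Gate: aluminium panel 218 mm wide, 56 mm high, 4 mm thick, 0.15 kg; its underside is 72 mm and its panel's top edge 16 mm below this point, the panel 12 mm behind (+x). x points from panel to cheeks, y along the panel, z up; once hung, its x is the tray's x
- knuckle_left (a point): seat of the left pin's centre in the left knuckle: a notch, open downwards, in the end cheek (4 mm thick, reaching 39 mm back from the panel). Notch 10.5 mm wide, flared to 22 mm at the mouth 38 mm below this point, roof 3.5 mm above it. It lies 34 mm behind (+x), 33.5 mm below and 107 mm to the left (+y) of the grip point. The cheeks go outside the tray's side plates with 5 mm play each
- knuckle_right (a point): seat of the right pin's centre in the right knuckle, the mirror image (107 mm to the right, -y). On the bench the gate stands on the cheeks' lower ends and on two small feet that reach 24 mm in front (-x) of the panel at its ends. When hung, the panel's lower edge leans lightly against the tray's front edge
- bottle_a_mid (a point): centre, half-way up, of a larger brown glass bottle (48 mm across, 105 mm high, straight-sided to about 75 mm, white cap 30 mm across; 0.08 to 0.17 kg), standing upright on the bench; may be absent
- bottle_b_mid (a point): centre, half-way up, of a larger brown glass bottle (48 mm across, 105 mm high, straight-sided to about 75 mm, white cap 30 mm across; 0.08 to 0.17 kg), standing upright on the bench; may be absent
- bottle_c_mid (a point): centre, half-way up, of a smaller brown glass bottle (33 mm across, 74 mm high, straight-sided to about 50 mm, black cap 24 mm across; 0.03 to 0.06 kg), standing upright on the bench; may be absent
- bottle_d_mid (a point): centre, half-way up, of a smaller brown glass bottle (33 mm across, 74 mm high, straight-sided to about 50 mm, black cap 24 mm across; 0.03 to 0.06 kg), standing upright on the bench; may be absent
- petri_dish: covered clear dish, 58 mm across, 15 mm high, standing by; origin under its centre; not to be disturbed
- tape_roll: roll of amber tape, 65 mm across, 12 mm high, standing by; origin under its centre; not to be disturbed
There are look-alikes about, which are no part of the job. Leave any red look-alike of the part that bears bottle_d_mid alone.

How it is judged:
By the outcome, as a careful person would: the job done as asked, in the order asked, and still so for the second after the job is handed in, with the robot touching nothing.
Of bottle_a, bottle_b, bottle_c, bottle_d only 2 to 4 are there at a start; the rules pass over those that are not, and their reading is None.
At some moment in a run one of gate may be knocked a few centimetres aside while the robot is not near it.
Once in a run the grip may slacken for a moment while it holds something.
It also fails if it takes over 210 s, if anything falls off the work surface, if the arm or the gripper's body presses on something with over 40 N, if the wrist force passes 120 N, or if a joint passes its speed limit or range.

## Working session

There is one attempt and no reset: what is moved stays moved. The work goes in short steps, Python scripts to look and compute and a tool call to move; the robot and the scene stay as the last step left them, time stands still between calls to the robot, and variables do not carry over. Pictures are saved under pics/ and viewed, at most 14 in all, crops included, and the job is handed in when it is done.

Besides the shell and the picture viewer there is one more tool, called after "Call:" by a JSON object that holds its "fn" and its "kwargs", one argument or row to a line. step_arm: Moves the arm, as the interface text tells. Its arguments: {"type":"object","properties":{"commands":{"type":"array"},"fingers":{"type":"number"},"grip_force":{"type":"number"}},"required":["commands"]}

```bash
mkdir -p pics; ls; cat > h.py <<'E'
import numpy as np, cv2
from cell import observe, read_camera, get_calibration, hand_in, search_frame
def snap(c,fn,crop=None,s=1):
    im=read_camera(c)
    if crop: a,b,d,e=crop; im=im[b:e,a:d]
    if s!=1: im=cv2.resize(im,None,fx=s,fy=s,interpolation=cv2.INTER_CUBIC)
    cv2.imwrite('pics/'+fn,im[:,:,::-1])
def proj(c,p):
    k=get_calibration(c);K=np.array(k['camera_matrix']);T=np.linalg.inv(np.array(k['world_from_camera']))
    q=T[:3,:3]@np.array(p)+T[:3,3];q=np.array([q[0],-q[1],-q[2]]);u=K@q;return (u[:2]/u[2])
def ray(c,uv,z):
    k=get_calibration(c);K=np.array(k['camera_matrix']);T=np.array(k['world_from_camera'])
    d=np.linalg.inv(K)@np.array([uv[0],uv[1],1.]);d=T[:3,:3]@np.array([d[0],-d[1],-d[2]]);o=T[:3,3]
    return o+d*(z-o[2])/d[2]
E
python3 - <<'E'
from h import *
s=observe();print(s['time'],s['tool_pos'],s['tool_rot'],s['opening'])
a=read_camera('scene');b=read_camera('top')
cv2.imwrite('pics/s0.png',cv2.resize(a,(800,600))[:,:,::-1]);cv2.imwrite('pics/t0.png',cv2.resize(b,(800,600))[:,:,::-1])
for c in('scene','top'):
    k=get_calibration(c);print(c,{q:(np.round(v,3).tolist() if not isinstance(v,str) else v) for q,v in k.items()})
    for n in ['bottle_a_mid','bottle_c_mid','gate_grip','knuckle_left','knuckle_right','pin_left','pin_right','tray_floor','pawl_knob','cold_well']:
        for r in search_frame(c,n)[:6]: print(c,n,np.round(r['at'],3),round(r['confidence'],2),proj(c,r['at']).round())
E
```

```text
pics
0.0 [ 0.12211962 -0.51017088  0.22601753] [-3.14001808e+00 -2.68138743e-04  2.34760115e-01] 0.09183356306322107
scene {'camera_matrix': [[430.21, 0.0, 261.936], [0.0, 430.21, 195.068], [0.0, 0.0, 1.0]], 'world_from_camera': [[0.605, 0.382, -0.698, -0.512], [-0.796, 0.293, -0.53, -0.892], [0.002, 0.876, 0.482, 0.761], [0.0, 0.0, 0.0, 1.0]]}
scene bottle_a_mid [ 0.443 -0.337  0.035] 0.78 [306. 231.]
scene bottle_c_mid [ 0.35  -0.23   0.027] 0.59 [260. 234.]
scene gate_grip [ 0.35  -0.229  0.026] 0.71 [259. 235.]
scene gate_grip [ 0.657 -0.004  0.093] 0.64 [262. 163.]
scene knuckle_left [ 0.348 -0.234  0.026] 0.77 [260. 235.]
scene knuckle_right [ 0.349 -0.227  0.029] 0.71 [259. 234.]
scene pin_left [ 0.661 -0.004  0.095] 0.64 [262. 162.]
scene pin_right [ 0.658 -0.005  0.093] 0.86 [262. 162.]
scene tray_floor [ 0.655 -0.004  0.09 ] 0.56 [261. 163.]
scene pawl_knob [0.613 0.009 0.083] 0.45 [252. 168.]
scene cold_well [0.612 0.01  0.084] 0.68 [251. 168.]
top {'camera_matrix': [[496.936, 0.0, 261.441], [0.0, 496.936, 186.073], [0.0, 0.0, 1.0]], 'world_from_camera': [[-0.011, 0.997, -0.075, 0.326], [-1.0, -0.009, 0.021, -0.171], [0.02, 0.075, 0.997, 1.588], [0.0, 0.0, 0.0, 1.0]]}
top bottle_a_mid [ 0.463 -0.323  0.08 ] 0.47 [301. 178.]
top bottle_a_mid [ 0.65  -0.036  0.094] 0.35 [206. 117.]
top bottle_c_mid [ 0.422 -0.41   0.061] 0.56 [328. 191.]
top gate_grip [ 0.407 -0.23   0.059] 0.85 [270. 197.]
top knuckle_left [ 0.411 -0.237  0.053] 0.69 [272. 196.]
top knuckle_right [ 0.409 -0.232  0.056] 0.71 [271. 196.]
top knuckle_right [ 0.312 -0.43   0.013] 0.39 [333. 227.]
top pin_left [ 0.648 -0.036  0.09 ] 0.63 [206. 118.]
top pin_right [ 0.652 -0.029  0.09 ] 0.81 [204. 117.]
top pin_right [ 0.31  -0.43   0.013] 0.55 [333. 228.]
top tray_floor [ 0.65  -0.036  0.094] 0.8 [206. 117.]
top cold_well [ 0.636 -0.046  0.087] 0.62 [209. 122.]
```

View pics/s0.png

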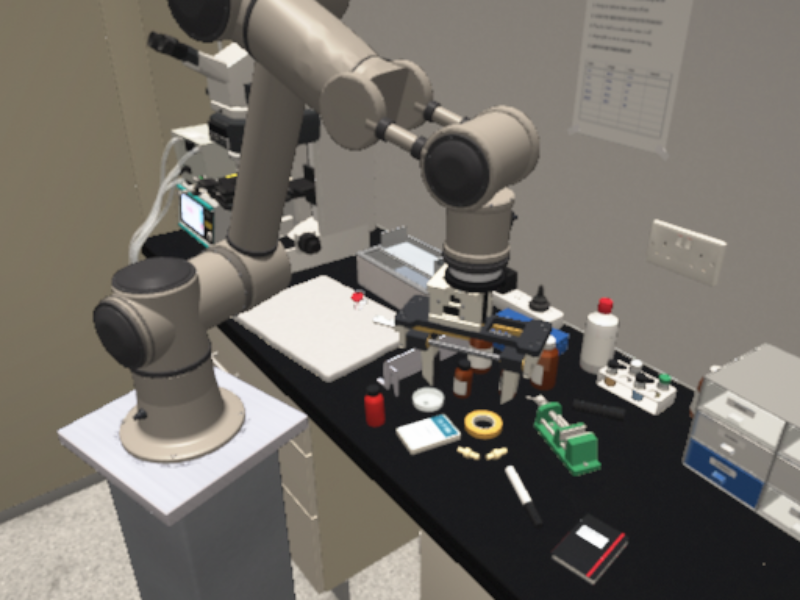

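View pics/t0.png

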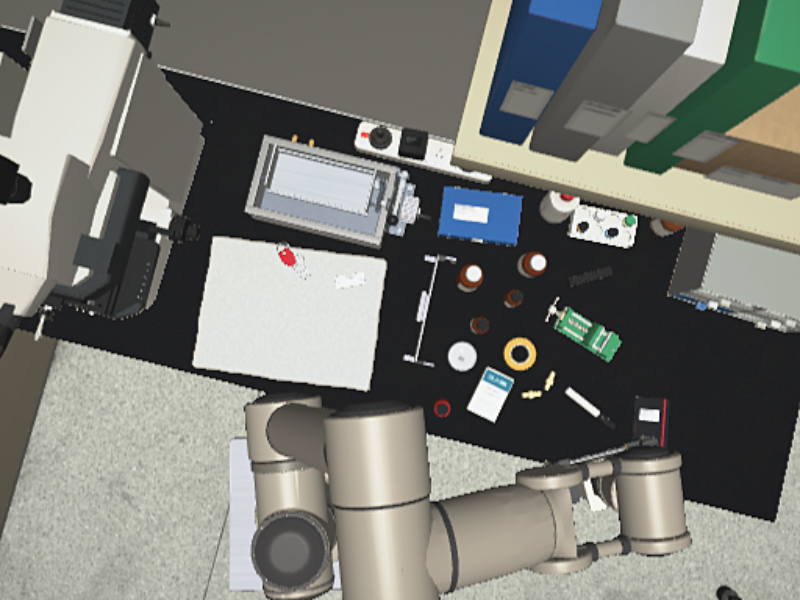

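```bash
python3 - <<'E'
from h import *
snap('top','t1.png',(150,80,350,230),4)
snap('scene','s1.png',(215,140,375,260),5)
for n in ['bottle_a_mid','bottle_b_mid','bottle_c_mid','bottle_d_mid','pawl_knob','pawl_pivot','gate_grip']:
    for r in search_frame('top',n)[:6]: print(n,np.round(r['at'],3),round(r['confidence'],2),proj('top',r['at']).round())
E
```

```text
bottle_a_mid [ 0.604 -0.183  0.158] 0.74 [254. 128.]
bottle_a_mid [ 0.463 -0.324  0.08 ] 0.64 [301. 178.]
bottle_b_mid [ 0.485 -0.442  0.08 ] 0.53 [339. 170.]
bottle_c_mid [ 0.42  -0.406  0.059] 0.68 [327. 192.]
bottle_d_mid [ 0.632 -0.044  0.089] 0.58 [208. 123.]
bottle_d_mid [ 0.213 -0.264  0.062] 0.49 [282. 260.]
pawl_knob [ 0.312 -0.429  0.012] 0.73 [332. 227.]
pawl_knob [ 0.652 -0.038  0.087] 0.48 [207. 117.]
pawl_pivot [ 0.63  -0.046  0.084] 0.88 [209. 124.]
pawl_pivot [ 0.407 -0.231  0.058] 0.43 [270. 197.]
gate_grip [ 0.407 -0.231  0.058] 0.72 [270. 197.]
```

View pics/t1.png

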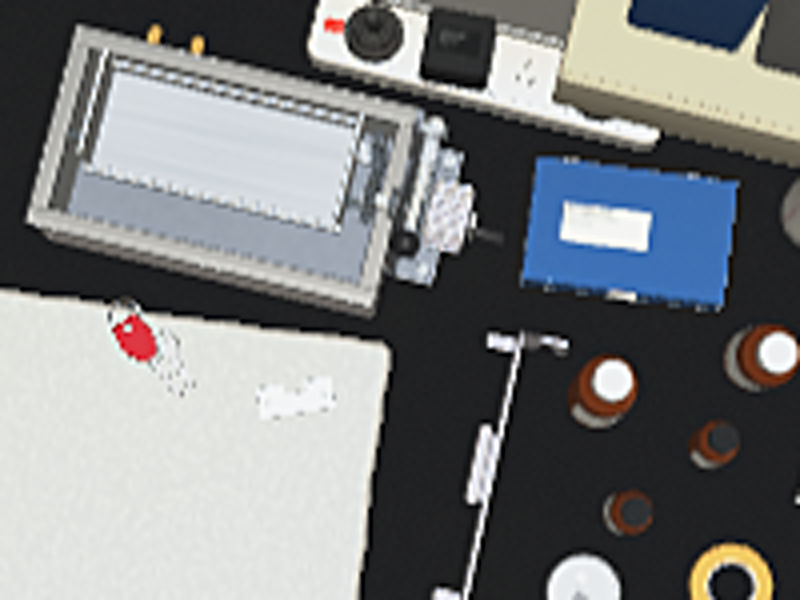

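View pics/s1.png

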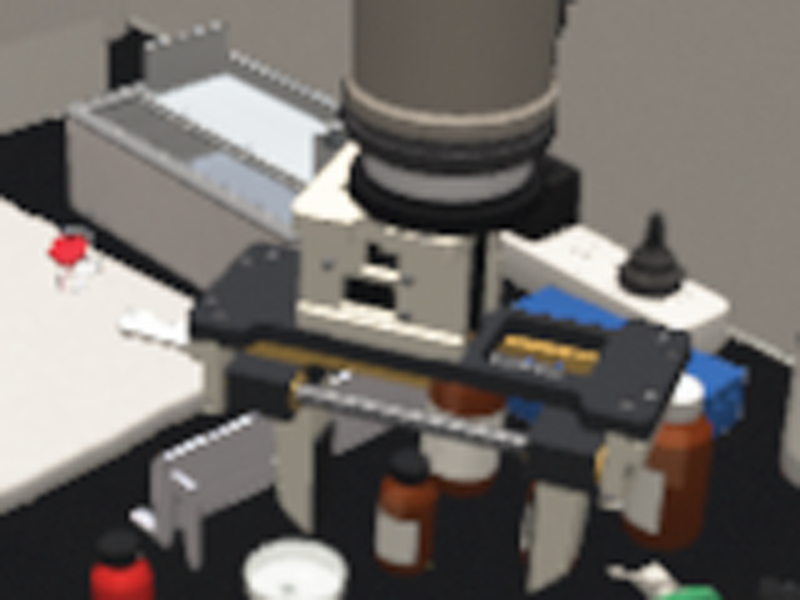

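```bash
cat > m.py <<'E'
from h import *
def cp(u,v,z): return ray('top',(150+(u+.5)/4-.5,80+(v+.5)/4-.5),z)
E
python3 - <<'E'
from m import *
for n,u,v,z in [('A',613,380,.105),('B',778,352,.105),('C',721,440,.074),('D',636,510,.074),('red',0,0,0),('knob',404,242,.183),('bl',80,28,.085),('fl',28,218,.085),('fr',372,305,.085),('br',425,100,.085),('tfl',82,170,.099),('tfr',338,230,.099),('tbl',112,65,.112),('tbr',362,115,.112),('grip',484,464,.084),('gp1',519,340,.056),('gp2',468,597,.056)]:
    print(n,cp(u,v,z).round(4))
W={'bl':(.057,.133),'fl':(-.097,.133),'fr':(-.097,-.136),'br':(.057,-.136)}
m={'bl':(80,28),'fl':(28,218),'fr':(372,305),'br':(425,100)}
A=np.array([W[k] for k in m]);B=np.array([cp(*m[k],.085)[:2] for k in m])
ca,cb=A.mean(0),B.mean(0);H=(A-ca).T@(B-cb);th=np.arctan2(H[0,1]-H[1,0],H[0,0]+H[1,1])
R=np.array([[np.cos(th),-np.sin(th)],[np.sin(th),np.cos(th)]]);t=cb-R@ca
print('well',t,th,'res',(B-(A@R.T+t)).round(4).tolist())
for n,p in [('tray',(-.008,0)),('pinL',(-.032,.107)),('pinR',(-.032,-.107)),('knobexp?',(0,0))]: print(n,(R@np.array(p)+t).round(4))
k=cp(404,242,.183)[:2];print('knob in well',R.T@(k-t))
E
```

```text
A [ 0.4703 -0.3279  0.105 ]
B [ 0.4904 -0.4527  0.105 ]
C [ 0.4265 -0.4132  0.074 ]
D [ 0.3735 -0.347   0.074 ]
red [0.7945 0.1537 0.    ]
knob [ 0.563  -0.1719  0.183 ]
bl [0.7472 0.0751 0.085 ]
fl [0.6001 0.1141 0.085 ]
fr [ 0.5313 -0.1471  0.085 ]
br [ 0.6895 -0.189   0.085 ]
tfl [0.634 0.071 0.099]
tfr [ 0.5867 -0.1221  0.099 ]
tbl [0.7112 0.0466 0.112 ]
tbr [ 0.6718 -0.1412  0.112 ]
grip [ 0.4093 -0.231   0.084 ]
gp1 [ 0.507  -0.2604  0.056 ]
gp2 [ 0.3086 -0.2185  0.056 ]
well [ 0.66182575 -0.04007271] -0.24207397086278803 res [[-0.0018, -0.0003], [0.0006, 0.0018], [-0.0038, 0.0018], [0.005, -0.0033]]
tray [ 0.6541 -0.0382]
pinL [0.6564 0.0715]
pinR [ 0.6051 -0.1363]
knobexp? [ 0.6618 -0.0401]
knob in well [-0.06434261 -0.15163749]
```

```bash
cat >> m.py <<'E'
def go(x,y,z,yaw,rows=None):
    "print roll, then tool-frame shift (mm) after roll"
    s=observe();p=s['tool_pos'];y0=s['tool_rot'][2]
    d=(np.array([x,y,z])-p)*1000;r=(y0-yaw+np.pi)%(2*np.pi)-np.pi
    t=[np.cos(yaw)*d[0]+np.sin(yaw)*d[1],np.sin(yaw)*d[0]-np.cos(yaw)*d[1],-d[2]]
    print('t',round(s['time'],1),'pos',p.round(4),'rot',np.round(s['tool_rot'],4),'| roll',round(r,3),'shift',np.round(t,1))
t=np.array([.6618,-.0401]);TH=-.242
R=np.array([[np.cos(TH),-np.sin(TH)],[np.sin(TH),np.cos(TH)]])
def well(x,y): return R@np.array([x,y])+t
def tray(x,y): return well(x-.008,y)
E
python3 - <<'E'
from m import *
for z in(.3,.4,.5,.6): print(z,cp(560,90,z).round(3),cp(800,165,z).round(3))
print('white',cp(795,210,.05).round(3),'crank',cp(500,237,.1),'petri',cp(584,585,.015),'tape',cp(730,585,.012))
for n,p in dict(D=(.015,-.02),B=(-.006,-.066),C=(.015,.02),A=(-.006,.066)).items(): print(n,tray(*p).round(4))
go(.3735,-.347,.12,0)
E
```

```text
0.3 [ 0.644 -0.276  0.3  ] [ 0.593 -0.433  0.3  ]
0.4 [ 0.619 -0.267  0.4  ] [ 0.572 -0.413  0.4  ]
0.5 [ 0.594 -0.259  0.5  ] [ 0.551 -0.393  0.5  ]
0.6 [ 0.57  -0.251  0.6  ] [ 0.53  -0.372  0.6  ]
white [ 0.609 -0.479  0.05 ] crank [ 0.58030374 -0.24456731  0.1       ] petri [ 0.31659224 -0.31159264  0.015     ] tape [ 0.31529749 -0.42781446  0.012     ]
D [ 0.6638 -0.0612]
B [ 0.6324 -0.1008]
C [ 0.6734 -0.0224]
A [0.664  0.0273]
t 1.6 pos [ 0.1222 -0.5106  0.2267] rot [3.1415 0.     0.2348] | roll 0.235 shift [ 251.3 -163.6  106.7]
```

Call:
{"fn": "step_arm", "kwargs": {
  "commands": [
    {"translation":[0,0,0],"roll":0.1175},
    {"translation":[0,0,0],"roll":0.1175},
    {"translation":[25.1,-16.4,5],"roll":0},
    {"translation":[25.1,-16.4,5],"roll":0},
    {"translation":[25.1,-16.4,5],"roll":0},
    {"translation":[25.1,-16.4,5],"roll":0},
    {"translation":[25.1,-16.4,5],"roll":0},
    {"translation":[25.1,-16.4,5],"roll":0},
    {"translation":[25.1,-16.4,5],"roll":0},
    {"translation":[25.1,-16.4,5],"roll":0},
    {"translation":[25.1,-16.4,5],"roll":0},
    {"translation":[25.1,-16.4,5],"roll":0},
    {"translation":[0,0,0],"roll":0},
    {"translation":[0,0,0],"roll":0}
  ],
  "fingers": 0.7,
  "grip_force": 15
}}

```text
time: 2.72
tool_pos: [0.374, -0.3457, 0.1764]
tool_rot: [-3.141, 0.001, 0.003]
contact_force: [-0.9, -0.6, 1.1]
opening: 0.0644
grip_force: 0.0
```

```bash
python3 - <<'E'
from m import *
go(.3735,-.347,.021,0)
print([(z,proj('scene',(.6,-.45,z)).round()) for z in(.3,.4,.5,.6)])
E
```

```text
t 2.7 pos [ 0.374  -0.3457  0.1764] rot [-3.1412e+00  5.0000e-04  3.0000e-03] | roll 0.003 shift [ -0.5   1.3 155.4]
[(0.3, array([374., 142.])), (0.4, array([378., 108.])), (0.5, array([383.,  72.])), (0.6, array([389.,  31.]))]
```

Call:
{"fn": "step_arm", "kwargs": {
  "commands": [
    {"translation":[0,0.3,25],"roll":0},
    {"translation":[0,0.3,25],"roll":0},
    {"translation":[0,0.3,25],"roll":0},
    {"translation":[0,0.3,25],"roll":0},
    {"translation":[0,0,25],"roll":0},
    {"translation":[0,0,20],"roll":0},
    {"translation":[0,0,10],"roll":0},
    {"translation":[0,0,0],"roll":0}
  ]
}}

```text
time: 3.38
tool_pos: [0.3716, -0.3476, 0.02]
tool_rot: [-3.139, 0.003, -0.001]
contact_force: [-0.0, 0.2, 0.0]
opening: 0.0645
grip_force: 0.0
```

Call:
{"fn": "step_arm", "kwargs": {
  "commands": [
    {"translation":[0,0,0],"roll":0},
    {"translation":[0,0,0],"roll":0},
    {"translation":[0,0,0],"roll":0},
    {"translation":[0,0,0],"roll":0},
    {"translation":[0,0,0],"roll":0},
    {"translation":[0,0,0],"roll":0},
    {"translation":[0,0,0],"roll":0},
    {"translation":[0,0,0],"roll":0}
  ],
  "fingers": 0,
  "grip_force": 15
}}

```text
time: 4.05
tool_pos: [0.3735, -0.348, 0.0224]
tool_rot: [3.141, -0.001, -0.0]
contact_force: [-0.5, 0.9, 6.9]
opening: 0.0319
grip_force: 14.9
```

```bash
python3 - <<'E'
from m import *
snap('top','t2.png',(230,140,380,250),5)
go(*tray(.015,-.02),.2,TH+np.pi/2)
E
```

```text
t 4.1 pos [ 0.3735 -0.348   0.0224] rot [ 3.1408e+00 -6.0000e-04  0.0000e+00] | roll -1.329 shift [ 348.   213.1 -177.6]
```

View pics/t2.png

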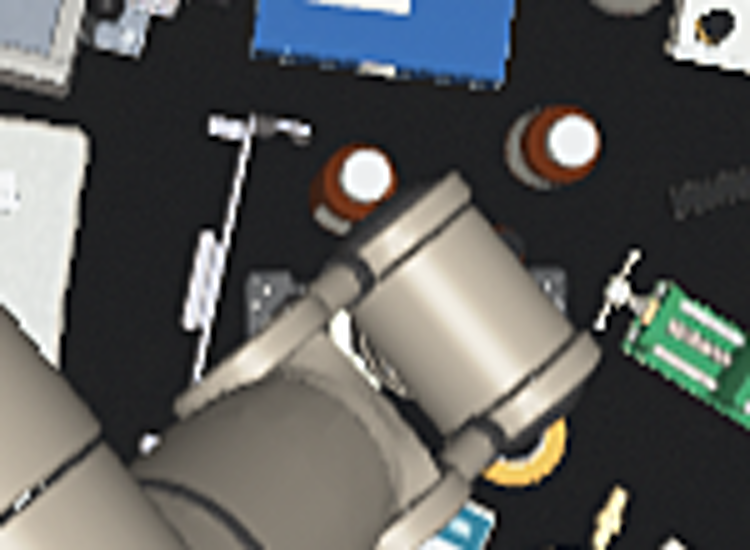

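Call:
{"fn": "step_arm", "kwargs": {
  "commands": [
    {"translation":[0,0,-10],"roll":0},
    {"translation":[0,0,-22.8],"roll":-0.1208},
    {"translation":[0,0,-22.8],"roll":-0.1208},
    {"translation":[0,0,-22.8],"roll":-0.1208},
    {"translation":[0,0,-22.8],"roll":-0.1208},
    {"translation":[0,0,-22.8],"roll":-0.1208},
    {"translation":[0,0,-22.8],"roll":-0.1208},
    {"translation":[0,0,-22.8],"roll":-0.1208},
    {"translation":[0,0,-22.8],"roll":-0.1208},
    {"translation":[0,0,-22.8],"roll":-0.1208},
    {"translation":[0,0,-22.8],"roll":-0.1208},
    {"translation":[0,0,0],"roll":-0.1208},
    {"translation":[0,0,0],"roll":0}
  ]
}}

```text
time: 5.18
tool_pos: [0.3734, -0.3482, 0.2617]
tool_rot: [3.139, 0.002, 1.333]
contact_force: [0.0, 0.1, -1.1]
opening: 0.032
grip_force: 14.8
```

Call:
{"fn": "step_arm", "kwargs": {
  "commands": [
    {"translation":[24.9,15.2,0],"roll":0},
    {"translation":[24.9,15.2,0],"roll":0},
    {"translation":[24.9,15.2,0],"roll":0},
    {"translation":[24.9,15.2,0],"roll":0},
    {"translation":[24.9,15.2,0],"roll":0},
    {"translation":[24.9,15.2,0],"roll":0},
    {"translation":[24.9,15.2,0],"roll":0},
    {"translation":[24.9,15.2,0],"roll":0},
    {"translation":[24.9,15.2,0],"roll":0},
    {"translation":[24.9,15.2,0],"roll":0},
    {"translation":[24.9,15.2,0],"roll":0},
    {"translation":[24.9,15.2,0],"roll":0},
    {"translation":[24.9,15.2,0],"roll":0},
    {"translation":[24.9,15.2,0],"roll":0},
    {"translation":[0,0,0],"roll":0},
    {"translation":[0,0,0],"roll":0}
  ]
}}

```text
time: 6.52
tool_pos: [0.6634, -0.0591, 0.258]
tool_rot: [-3.139, 0.0, 1.328]
contact_force: [-0.1, 0.1, -0.6]
opening: 0.0317
grip_force: 15.0
```

```bash
python3 - <<'E'
from m import *
go(*tray(.015,-.02),.116,TH+np.pi/2)
E
```

```text
t 6.5 pos [ 0.6634 -0.0591  0.258 ] rot [-3.1388e+00  4.0000e-04  1.3278e+00] | roll -0.001 shift [ -1.9   0.9 142. ]
```

Call:
{"fn": "step_arm", "kwargs": {
  "commands": [
    {"translation":[-1,0,24],"roll":0},
    {"translation":[-1,0,24],"roll":0},
    {"translation":[0,0,24],"roll":0},
    {"translation":[0,0,24],"roll":0},
    {"translation":[0,0,20],"roll":0},
    {"translation":[0,0,10],"roll":0},
    {"translation":[0,0,6],"roll":0},
    {"translation":[0,0,4],"roll":0},
    {"translation":[0,0,3],"roll":0},
    {"translation":[0,0,2],"roll":0},
    {"translation":[0,0,0],"roll":0},
    {"translation":[0,0,0],"roll":0}
  ]
}}

```text
time: 7.52
tool_pos: [0.6632, -0.0625, 0.1195]
tool_rot: [3.14, 0.0, 1.329]
contact_force: [-0.7, 0.2, -0.8]
opening: 0.0319
grip_force: 15.0
```

```bash
python3 - <<'E'
from m import *
go(*tray(.015,-.02),.114,TH+np.pi/2)
snap('scene','s2.png',(215,130,335,220),6)
E
```

```text
t 7.5 pos [ 0.6632 -0.0625  0.1195] rot [3.1403e+00 1.0000e-04 1.3285e+00] | roll -0.0 shift [1.4 0.2 5.5]
```

View pics/s2.png

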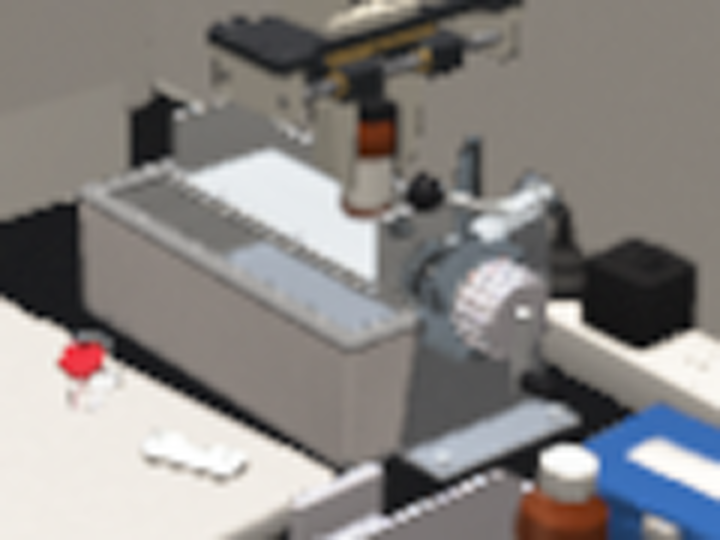

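Call:
{"fn": "step_arm", "kwargs": {
  "commands": [
    {"translation":[0,0,2],"roll":0},
    {"translation":[0,0,2],"roll":0},
    {"translation":[0,0,1],"roll":0},
    {"translation":[0,0,0],"roll":0},
    {"translation":[0,0,0],"roll":0}
  ]
}}

```text
time: 7.98
tool_pos: [0.6631, -0.0624, 0.1143]
tool_rot: [3.141, 0.0, 1.329]
contact_force: [-0.5, -0.5, 2.9]
opening: 0.0314
grip_force: 15.0
```

```bash
python3 - <<'E'
from m import *
go(*tray(.015,-.02),.114,TH+np.pi/2)
print(observe()['contact_force'])
sc=lambda u,v,z: ray('scene',(215+(u+.5)/6-.5,130+(v+.5)/6-.5),z)
for n,a in dict(knob=(425,192,.175),fr=(345,345,.085),fl=(85,195,.085)).items():
    p=sc(*a);print(n,p.round(4),'well',R.T@(p[:2]-t))
E
```

```text
t 8.0 pos [ 0.6631 -0.0624  0.1143] rot [3.1407e+00 1.0000e-04 1.3286e+00] | roll -0.0 shift [1.4 0.4 0.3]
[-0.48343024 -0.50123722  2.87777577]
knob [ 0.5661 -0.1709  0.175 ] well [-0.06162204 -0.14989635]
fr [ 0.5326 -0.1424  0.085 ] well [-0.10092646 -0.1303007 ]
fl [0.5972 0.1076 0.085 ] well [-0.09814281  0.12794943]
```

Call:
{"fn": "step_arm", "kwargs": {
  "commands": [
    {"translation":[0,0,0],"roll":0},
    {"translation":[0,0,0],"roll":0},
    {"translation":[0,0,0],"roll":0},
    {"translation":[0,0,0],"roll":0},
    {"translation":[0,0,-20],"roll":0},
    {"translation":[0,0,-30],"roll":0},
    {"translation":[0,0,-30],"roll":0},
    {"translation":[0,0,-30],"roll":0},
    {"translation":[0,0,-30],"roll":0},
    {"translation":[0,0,0],"roll":0.1135},
    {"translation":[0,0,0],"roll":0.1135},
    {"translation":[0,0,0],"roll":0.1135},
    {"translation":[0,0,0],"roll":0.1135},
    {"translation":[0,0,0],"roll":0.1135},
    {"translation":[0,0,0],"roll":0.1135},
    {"translation":[0,0,0],"roll":0.1135},
    {"translation":[0,0,0],"roll":0.1135}
  ],
  "fingers": 0.65
}}

```text
time: 9.4
tool_pos: [0.6628, -0.0624, 0.2534]
tool_rot: [-3.141, 0.0, 0.415]
contact_force: [0.5, -1.1, -0.6]
opening: 0.0592
grip_force: 0.0
```

Call:
{"fn": "step_arm", "kwargs": {
  "commands": [
    {"translation":[0,0,0],"roll":0.1135},
    {"translation":[0,0,0],"roll":0.1135},
    {"translation":[0,0,0],"roll":0.1135},
    {"translation":[0,0,0],"roll":0.1135},
    {"translation":[0,0,0],"roll":0.1135},
    {"translation":[0,0,0],"roll":0.1135},
    {"translation":[0,0,0],"roll":0},
    {"translation":[0,0,0],"roll":0}
  ],
  "fingers": 0.9
}}

```text
time: 10.07
tool_pos: [0.6629, -0.0624, 0.2535]
tool_rot: [3.141, 0.0, -0.257]
contact_force: [-0.2, 0.6, -0.6]
opening: 0.0829
grip_force: 0.0
```

```bash
python3 - <<'E'
from m import *
go(.4904,-.4527,.20,-.26)
E
```

```text
t 10.1 pos [ 0.6629 -0.0624  0.2535] rot [ 3.1415e+00  3.0000e-04 -2.5700e-01] | roll 0.003 shift [-66.3 421.5  53.5]
```

Call:
{"fn": "step_arm", "kwargs": {
  "commands": [
    {"translation":[-4.7,30.1,0],"roll":0},
    {"translation":[-4.7,30.1,0],"roll":0},
    {"translation":[-4.7,30.1,0],"roll":0},
    {"translation":[-4.7,30.1,0],"roll":0},
    {"translation":[-4.7,30.1,0],"roll":0},
    {"translation":[-4.7,30.1,0],"roll":0},
    {"translation":[-4.7,30.1,0],"roll":0},
    {"translation":[-4.7,30.1,0],"roll":0},
    {"translation":[-4.7,30.1,0],"roll":0},
    {"translation":[-4.7,30.1,0],"roll":0},
    {"translation":[-4.7,30.1,0],"roll":0},
    {"translation":[-4.7,30.1,0],"roll":0},
    {"translation":[-4.7,30.1,0],"roll":0},
    {"translation":[-4.7,30.1,0],"roll":0},
    {"translation":[0,0,35],"roll":0},
    {"translation":[0,0,35],"roll":0},
    {"translation":[0,0,0],"roll":0},
    {"translation":[0,0,0],"roll":0}
  ]
}}

```text
time: 11.57
tool_pos: [0.4901, -0.4519, 0.1822]
tool_rot: [-3.139, 0.004, -0.258]
contact_force: [-0.1, 0.2, 0.9]
opening: 0.0826
grip_force: 0.0
```

```bash
python3 - <<'E'
from m import *
go(.4904,-.4527,.046,-.26)
for n in('bottle_a_mid','bottle_c_mid'): print(n,[(np.round(r['at'],3),round(r['confidence'],2)) for r in search_frame('scene',n)])
snap('scene','s3.png',(235,140,395,260),5)
E
```

```text
t 11.6 pos [ 0.4901 -0.4519  0.1822] rot [-3.139   0.0038 -0.2583] | roll 0.002 shift [  0.5   0.7 136.2]
bottle_a_mid [(array([ 0.446, -0.336,  0.058]), 0.69), (array([ 0.642, -0.015,  0.095]), 0.34)]
bottle_c_mid [(array([ 0.415, -0.42 ,  0.039]), 0.53)]
```

View pics/s3.png

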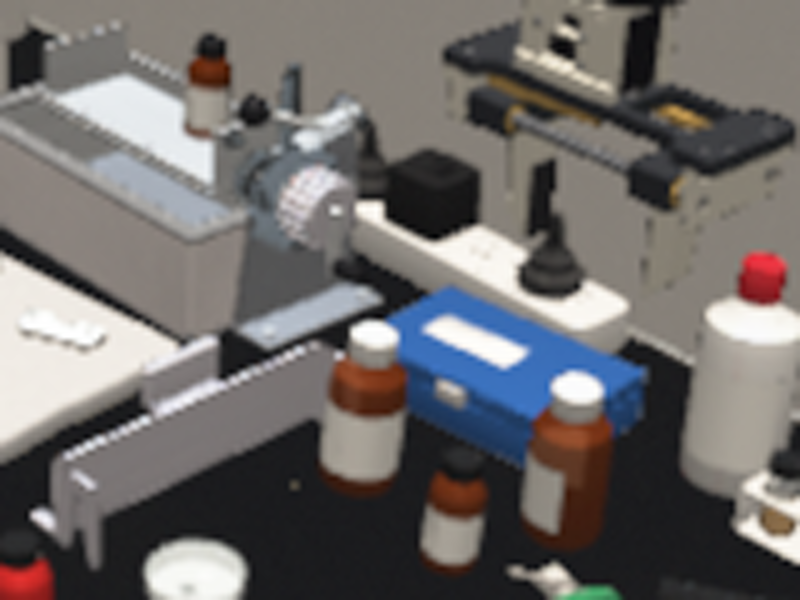

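Call:
{"fn": "step_arm", "kwargs": {
  "commands": [
    {"translation":[0,0,25],"roll":0},
    {"translation":[0,0,25],"roll":0},
    {"translation":[0,0,25],"roll":0},
    {"translation":[0,0,25],"roll":0},
    {"translation":[0,0,20],"roll":0},
    {"translation":[0,0,15],"roll":0},
    {"translation":[0,0,0],"roll":0}
  ]
}}

```text
time: 12.3
tool_pos: [0.4907, -0.4518, 0.0474]
tool_rot: [-3.14, 0.002, -0.259]
contact_force: [-0.8, 0.7, -0.4]
opening: 0.0828
grip_force: 0.0
```

Call:
{"fn": "step_arm", "kwargs": {
  "commands": [
    {"translation":[0,0,0],"roll":0},
    {"translation":[0,0,0],"roll":0},
    {"translation":[0,0,0],"roll":0},
    {"translation":[0,0,0],"roll":0},
    {"translation":[0,0,0],"roll":0},
    {"translation":[0,0,0],"roll":0},
    {"translation":[0,0,0],"roll":0},
    {"translation":[0,0,0],"roll":0},
    {"translation":[0,0,0],"roll":0}
  ],
  "fingers": 0,
  "grip_force": 25
}}

```text
time: 13.05
tool_pos: [0.4911, -0.4529, 0.0494]
tool_rot: [3.141, -0.001, -0.26]
contact_force: [-0.1, 1.3, 5.3]
opening: 0.0471
grip_force: 24.9
```

```bash
python3 - <<'E'
from m import *
go(*tray(-.006,-.066),.26,TH+np.pi/2)
E
```

```text
t 13.1 pos [ 0.4911 -0.4529  0.0494] rot [ 3.141e+00 -9.000e-04 -2.604e-01] | roll -1.589 shift [ 375.6   52.8 -210.6]
```

Call:
{"fn": "step_arm", "kwargs": {
  "commands": [
    {"translation":[0,0,-8],"roll":0},
    {"translation":[0,0,-27],"roll":0},
    {"translation":[0,0,-30],"roll":0},
    {"translation":[0,0,-30],"roll":0},
    {"translation":[0,0,-30],"roll":0},
    {"translation":[0,0,-30],"roll":0},
    {"translation":[0,0,-30],"roll":-0.1135},
    {"translation":[0,0,-30],"roll":-0.1135},
    {"translation":[0,0,0],"roll":-0.1135},
    {"translation":[0,0,0],"roll":-0.1135},
    {"translation":[0,0,0],"roll":-0.1135},
    {"translation":[0,0,0],"roll":-0.1135},
    {"translation":[0,0,0],"roll":-0.1135},
    {"translation":[0,0,0],"roll":-0.1135},
    {"translation":[0,0,0],"roll":-0.1135},
    {"translation":[0,0,0],"roll":-0.1135},
    {"translation":[0,0,0],"roll":-0.1135},
    {"translation":[0,0,0],"roll":-0.1135},
    {"translation":[0,0,0],"roll":-0.1135},
    {"translation":[0,0,0],"roll":-0.1135}
  ]
}}

```text
time: 14.72
tool_pos: [0.4905, -0.4525, 0.2634]
tool_rot: [-3.14, -0.001, 1.334]
contact_force: [-0.3, -0.1, -1.3]
opening: 0.0465
grip_force: 24.8
```

Call:
{"fn": "step_arm", "kwargs": {
  "commands": [
    {"translation":[28.9,4.06,0],"roll":0},
    {"translation":[28.9,4.06,0],"roll":0},
    {"translation":[28.9,4.06,0],"roll":0},
    {"translation":[28.9,4.06,0],"roll":0},
    {"translation":[28.9,4.06,0],"roll":0},
    {"translation":[28.9,4.06,0],"roll":0},
    {"translation":[28.9,4.06,0],"roll":0},
    {"translation":[28.9,4.06,0],"roll":0},
    {"translation":[28.9,4.06,0],"roll":0},
    {"translation":[28.9,4.06,0],"roll":0},
    {"translation":[28.9,4.06,0],"roll":0},
    {"translation":[28.9,4.06,0],"roll":0},
    {"translation":[28.9,4.06,0],"roll":0},
    {"translation":[0,0,0],"roll":0},
    {"translation":[0,0,0],"roll":0}
  ]
}}

```text
time: 15.97
tool_pos: [0.6322, -0.099, 0.2633]
tool_rot: [-3.14, 0.0, 1.331]
contact_force: [0.3, -0.1, -3.3]
opening: 0.047
grip_force: 24.8
```

```bash
python3 - <<'E'
from m import *
go(*tray(-.006,-.066),.141,TH+np.pi/2)
E
```

```text
t 16.0 pos [ 0.6322 -0.099   0.2633] rot [-3.1404e+00  3.0000e-04  1.3314e+00] | roll 0.003 shift [ -1.7   0.6 122.3]
```

Call:
{"fn": "step_arm", "kwargs": {
  "commands": [
    {"translation":[-1.5,0,24],"roll":0},
    {"translation":[0,0,24],"roll":0},
    {"translation":[0,0,24],"roll":0},
    {"translation":[0,0,20],"roll":0},
    {"translation":[0,0,12],"roll":0},
    {"translation":[0,0,8],"roll":0},
    {"translation":[0,0,4],"roll":0},
    {"translation":[0,0,3],"roll":0},
    {"translation":[0,0,2],"roll":0},
    {"translation":[0,0,1],"roll":0},
    {"translation":[0,0,0],"roll":0},
    {"translation":[0,0,0],"roll":0}
  ]
}}

```text
time: 16.97
tool_pos: [0.6321, -0.1021, 0.1424]
tool_rot: [3.14, 0.0, 1.329]
contact_force: [-0.6, 0.3, -1.7]
opening: 0.047
grip_force: 24.8
```

Call:
{"fn": "step_arm", "kwargs": {
  "commands": [
    {"translation":[0,0,1.5],"roll":0},
    {"translation":[0,0,1.5],"roll":0},
    {"translation":[0,0,0],"roll":0},
    {"translation":[0,0,0],"roll":0}
  ]
}}

```text
time: 17.3
tool_pos: [0.6322, -0.1021, 0.1406]
tool_rot: [3.139, 0.0, 1.329]
contact_force: [-1.4, 1.1, 7.3]
opening: 0.0467
grip_force: 25.0
```

Call:
{"fn": "step_arm", "kwargs": {
  "commands": [
    {"translation":[0,0,0],"roll":0},
    {"translation":[0,0,0],"roll":0},
    {"translation":[0,0,0],"roll":0},
    {"translation":[0,0,0],"roll":0},
    {"translation":[0,0,-20],"roll":0},
    {"translation":[0,0,-30],"roll":0},
    {"translation":[0,0,-30],"roll":0},
    {"translation":[0,0,-30],"roll":0},
    {"translation":[0,0,-10],"roll":0},
    {"translation":[0,0,0],"roll":0.1195},
    {"translation":[0,0,0],"roll":0.1195}
  ],
  "fingers": 0.75
}}

```text
time: 18.22
tool_pos: [0.6321, -0.1021, 0.2592]
tool_rot: [3.14, -0.0, 1.084]
contact_force: [0.4, -0.2, -0.7]
opening: 0.0688
grip_force: 0.0
```

Call:
{"fn": "step_arm", "kwargs": {
  "commands": [
    {"translation":[-28.5,-2.95,0],"roll":0},
    {"translation":[-28.5,-2.95,0],"roll":0},
    {"translation":[-28.5,-2.95,0],"roll":0},
    {"translation":[-28.5,-2.95,0],"roll":0},
    {"translation":[-28.5,-2.95,0],"roll":0},
    {"translation":[-28.5,-2.95,0],"roll":0},
    {"translation":[-28.5,-2.95,0],"roll":0},
    {"translation":[-28.5,-2.95,0],"roll":0},
    {"translation":[-28.5,-2.95,0],"roll":0},
    {"translation":[-28.5,-2.95,0],"roll":0},
    {"translation":[-28.5,-2.95,0],"roll":0},
    {"translation":[-28.5,-2.95,0],"roll":0},
    {"translation":[-28.5,-2.95,0],"roll":0},
    {"translation":[0,0,30],"roll":0},
    {"translation":[0,0,30],"roll":0},
    {"translation":[0,0,0],"roll":0},
    {"translation":[0,0,0],"roll":0}
  ],
  "fingers": 0.7
}}

```text
time: 19.63
tool_pos: [0.4256, -0.412, 0.1972]
tool_rot: [-3.138, -0.002, 1.089]
contact_force: [0.6, 0.3, 1.6]
opening: 0.0641
grip_force: 0.0
```

```bash
python3 - <<'E'
from m import *
go(.4265,-.4132,.021,1.09)
snap('scene','s4.png',(215,130,375,250),5)
E
```

```text
t 19.6 pos [ 0.4256 -0.412   0.1972] rot [-3.1375e+00 -1.8000e-03  1.0895e+00] | roll -0.001 shift [ -0.7   1.3 176.2]
```

View pics/s4.png

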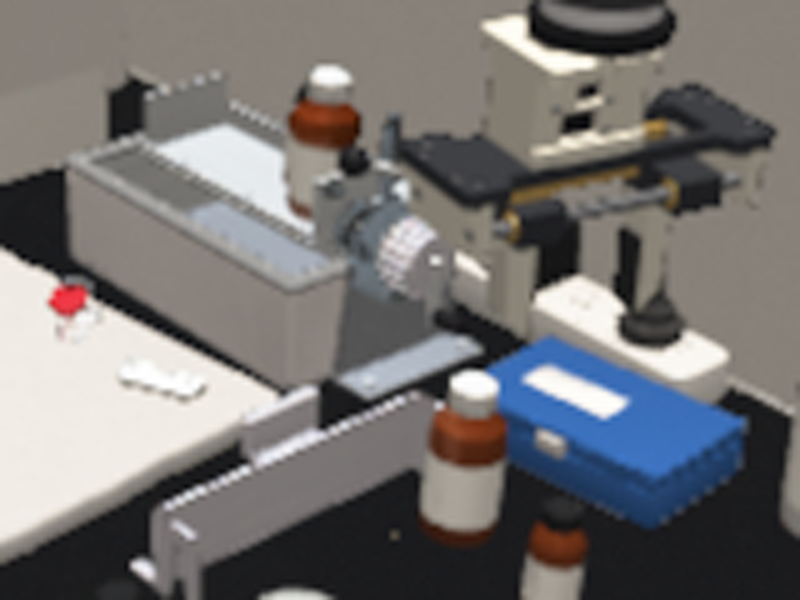

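Call:
{"fn": "step_arm", "kwargs": {
  "commands": [
    {"translation":[0,0.5,28],"roll":0},
    {"translation":[0,0.5,28],"roll":0},
    {"translation":[0,0,28],"roll":0},
    {"translation":[0,0,28],"roll":0},
    {"translation":[0,0,28],"roll":0},
    {"translation":[0,0,22],"roll":0},
    {"translation":[0,0,12],"roll":0},
    {"translation":[0,0,0],"roll":0}
  ]
}}

```text
time: 20.35
tool_pos: [0.4273, -0.4127, 0.0237]
tool_rot: [-3.14, -0.001, 1.09]
contact_force: [0.3, 0.1, 0.3]
opening: 0.0642
grip_force: 0.0
```

Call:
{"fn": "step_arm", "kwargs": {
  "commands": [
    {"translation":[0,0,0],"roll":0},
    {"translation":[0,0,0],"roll":0},
    {"translation":[0,0,0],"roll":0},
    {"translation":[0,0,0],"roll":0},
    {"translation":[0,0,0],"roll":0},
    {"translation":[0,0,0],"roll":0},
    {"translation":[0,0,0],"roll":0},
    {"translation":[0,0,0],"roll":0}
  ],
  "fingers": 0,
  "grip_force": 15
}}

```text
time: 21.02
tool_pos: [0.4274, -0.4137, 0.0256]
tool_rot: [3.14, 0.001, 1.09]
contact_force: [-0.3, 0.8, 6.2]
opening: 0.0321
grip_force: 14.9
```

Call:
{"fn": "step_arm", "kwargs": {
  "commands": [
    {"translation":[0,0,-8],"roll":0},
    {"translation":[0,0,-27],"roll":0},
    {"translation":[0,0,-30],"roll":0},
    {"translation":[0,0,-30],"roll":0},
    {"translation":[0,0,-30],"roll":0},
    {"translation":[0,0,-30],"roll":0},
    {"translation":[0,0,-30],"roll":0},
    {"translation":[0,0,-30],"roll":0},
    {"translation":[0,0,-25],"roll":-0.1195},
    {"translation":[0,0,0],"roll":-0.1195},
    {"translation":[0,0,0],"roll":0},
    {"translation":[0,0,0],"roll":0}
  ]
}}

```text
time: 22.02
tool_pos: [0.427, -0.4128, 0.2645]
tool_rot: [-3.141, -0.001, 1.325]
contact_force: [-0.3, 0.3, -0.5]
opening: 0.0319
grip_force: 14.8
```

```bash
python3 - <<'E'
from m import *
go(*tray(.015,.02),.26,TH+np.pi/2)
E
```

```text
t 22.0 pos [ 0.427  -0.4128  0.2645] rot [-3.1410e+00 -5.0000e-04  1.3251e+00] | roll -0.004 shift [438.1 145.6   4.5]
```

Call:
{"fn": "step_arm", "kwargs": {
  "commands": [
    {"translation":[29.2,9.7,0],"roll":0},
    {"translation":[29.2,9.7,0],"roll":0},
    {"translation":[29.2,9.7,0],"roll":0},
    {"translation":[29.2,9.7,0],"roll":0},
    {"translation":[29.2,9.7,0],"roll":0},
    {"translation":[29.2,9.7,0],"roll":0},
    {"translation":[29.2,9.7,0],"roll":0},
    {"translation":[29.2,9.7,0],"roll":0},
    {"translation":[29.2,9.7,0],"roll":0},
    {"translation":[29.2,9.7,0],"roll":0},
    {"translation":[29.2,9.7,0],"roll":0},
    {"translation":[29.2,9.7,0],"roll":0},
    {"translation":[29.2,9.7,0],"roll":0},
    {"translation":[29.2,9.7,0],"roll":0},
    {"translation":[29.2,9.7,0],"roll":0},
    {"translation":[0,0,0],"roll":0},
    {"translation":[0,0,0],"roll":0},
    {"translation":[0,0,0],"roll":0}
  ]
}}

```text
time: 23.52
tool_pos: [0.6729, -0.0231, 0.2632]
tool_rot: [-3.139, 0.001, 1.327]
contact_force: [-0.3, -0.4, -0.8]
opening: 0.0315
grip_force: 14.8
```

```bash
python3 - <<'E'
from m import *
go(*tray(.015,.02),.116,TH+np.pi/2)
E
```

```text
t 23.5 pos [ 0.6729 -0.0231  0.2632] rot [-3.1389e+00  8.0000e-04  1.3268e+00] | roll -0.002 shift [  0.8   0.3 147.2]
```

Call:
{"fn": "step_arm", "kwargs": {
  "commands": [
    {"translation":[0.8,0,24],"roll":0},
    {"translation":[0,0,24],"roll":0},
    {"translation":[0,0,24],"roll":0},
    {"translation":[0,0,24],"roll":0},
    {"translation":[0,0,20],"roll":0},
    {"translation":[0,0,12],"roll":0},
    {"translation":[0,0,8],"roll":0},
    {"translation":[0,0,4],"roll":0},
    {"translation":[0,0,2],"roll":0},
    {"translation":[0,0,2],"roll":0},
    {"translation":[0,0,1],"roll":0},
    {"translation":[0,0,0],"roll":0},
    {"translation":[0,0,0],"roll":0}
  ]
}}

```text
time: 24.6
tool_pos: [0.674, -0.0221, 0.1204]
tool_rot: [3.141, 0.0, 1.329]
contact_force: [-0.0, -0.3, -0.7]
opening: 0.0322
grip_force: 14.8
```

Call:
{"fn": "step_arm", "kwargs": {
  "commands": [
    {"translation":[0,0,1.5],"roll":0},
    {"translation":[0,0,1.5],"roll":0},
    {"translation":[0,0,0.5],"roll":0},
    {"translation":[0,0,0],"roll":0},
    {"translation":[0,0,0],"roll":0}
  ]
}}

```text
time: 25.02
tool_pos: [0.674, -0.0222, 0.1169]
tool_rot: [3.14, 0.0, 1.329]
contact_force: [-0.2, -0.3, 5.2]
opening: 0.032
grip_force: 14.9
```

Call:
{"fn": "step_arm", "kwargs": {
  "commands": [
    {"translation":[0,0,0],"roll":0},
    {"translation":[0,0,0],"roll":0},
    {"translation":[0,0,0],"roll":0},
    {"translation":[0,0,0],"roll":0},
    {"translation":[0,0,-20],"roll":0},
    {"translation":[0,0,-30],"roll":0},
    {"translation":[0,0,-30],"roll":0},
    {"translation":[0,0,-30],"roll":0},
    {"translation":[0,0,-30],"roll":0},
    {"translation":[0,0,0],"roll":0.1088},
    {"translation":[0,0,0],"roll":0.1088},
    {"translation":[0,0,0],"roll":0.1088},
    {"translation":[0,0,0],"roll":0.1088},
    {"translation":[0,0,0],"roll":0.1088},
    {"translation":[0,0,0],"roll":0},
    {"translation":[0,0,0],"roll":0}
  ],
  "fingers": 0.65
}}

```text
time: 26.35
tool_pos: [0.6737, -0.022, 0.2559]
tool_rot: [-3.141, 0.0, 0.788]
contact_force: [-1.2, 0.4, -0.8]
opening: 0.0592
grip_force: 0.0
```

```bash
python3 - <<'E'
from m import *
print(cp(522,283,.05),cp(622,294,.05))
print([(np.round(r['at'],3),round(r['confidence'],2)) for r in search_frame('top','gate_grip')])
print([(np.round(r['at'],3),round(r['confidence'],2)) for r in search_frame('top','bottle_a_mid')])
go(.4703,-.3279,.2,.785)
E
```

```text
[ 0.55244092 -0.26375367  0.05      ] [ 0.54315583 -0.34186707  0.05      ]
[(array([ 0.422, -0.235,  0.057]), 0.66)]
[(array([ 0.462, -0.322,  0.082]), 0.74)]
t 26.4 pos [ 0.6737 -0.0221  0.256 ] rot [-3.1414e+00  2.0000e-04  7.8750e-01] | roll 0.003 shift [-360.    72.6   56. ]
```

Call:
{"fn": "step_arm", "kwargs": {
  "commands": [
    {"translation":[-30,6.05,0],"roll":0},
    {"translation":[-30,6.05,0],"roll":0},
    {"translation":[-30,6.05,0],"roll":0},
    {"translation":[-30,6.05,0],"roll":0},
    {"translation":[-30,6.05,0],"roll":0},
    {"translation":[-30,6.05,0],"roll":0},
    {"translation":[-30,6.05,0],"roll":0},
    {"translation":[-30,6.05,0],"roll":0},
    {"translation":[-30,6.05,0],"roll":0},
    {"translation":[-30,6.05,0],"roll":0},
    {"translation":[-30,6.05,0],"roll":0},
    {"translation":[-30,6.05,0],"roll":0},
    {"translation":[0,0,28],"roll":0},
    {"translation":[0,0,28],"roll":0},
    {"translation":[0,0,0],"roll":0},
    {"translation":[0,0,0],"roll":0}
  ],
  "fingers": 0.78
}}

```text
time: 27.78
tool_pos: [0.4697, -0.3274, 0.1995]
tool_rot: [-3.139, 0.0, 0.786]
contact_force: [0.3, -0.2, 0.8]
opening: 0.0719
grip_force: 0.0
```

```bash
python3 - <<'E'
from m import *
go(.4703,-.3279,.046,.785)
snap('scene','s5.png',(215,130,375,250),5)
E
```

```text
t 27.8 pos [ 0.4697 -0.3274  0.1995] rot [-3.1386e+00  1.0000e-04  7.8580e-01] | roll 0.001 shift [1.000e-01 8.000e-01 1.535e+02]
```

View pics/s5.png

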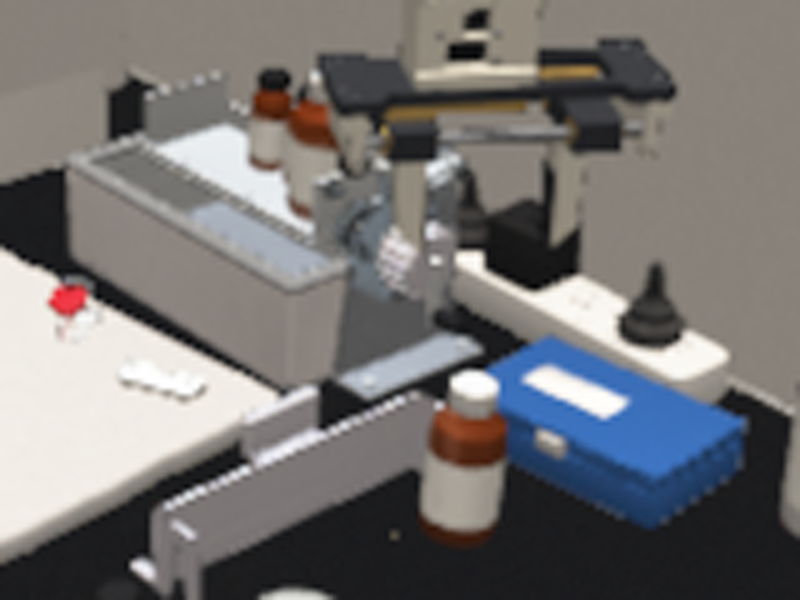

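Call:
{"fn": "step_arm", "kwargs": {
  "commands": [
    {"translation":[0,0.7,28],"roll":0},
    {"translation":[0,0,28],"roll":0},
    {"translation":[0,0,28],"roll":0},
    {"translation":[0,0,28],"roll":0},
    {"translation":[0,0,25],"roll":0},
    {"translation":[0,0,16],"roll":0},
    {"translation":[0,0,0],"roll":0}
  ]
}}

```text
time: 28.42
tool_pos: [0.4706, -0.3275, 0.0457]
tool_rot: [-3.139, 0.0, 0.786]
contact_force: [-1.0, 0.7, -0.1]
opening: 0.0717
grip_force: 0.0
```

Call:
{"fn": "step_arm", "kwargs": {
  "commands": [
    {"translation":[0,0,0],"roll":0},
    {"translation":[0,0,0],"roll":0},
    {"translation":[0,0,0],"roll":0},
    {"translation":[0,0,0],"roll":0},
    {"translation":[0,0,0],"roll":0},
    {"translation":[0,0,0],"roll":0},
    {"translation":[0,0,0],"roll":0},
    {"translation":[0,0,0],"roll":0}
  ],
  "fingers": 0,
  "grip_force": 25
}}

```text
time: 29.08
tool_pos: [0.4714, -0.3287, 0.0488]
tool_rot: [3.139, -0.0, 0.785]
contact_force: [-1.3, 2.6, 7.1]
opening: 0.0479
grip_force: 24.8
```

Call:
{"fn": "step_arm", "kwargs": {
  "commands": [
    {"translation":[0,0,-8],"roll":0},
    {"translation":[0,0,-27],"roll":0},
    {"translation":[0,0,-30],"roll":0},
    {"translation":[0,0,-30],"roll":0},
    {"translation":[0,0,-30],"roll":0},
    {"translation":[0,0,-30],"roll":0},
    {"translation":[0,0,-30],"roll":0},
    {"translation":[0,0,-30],"roll":0},
    {"translation":[0,0,-10],"roll":-0.1088},
    {"translation":[0,0,-10],"roll":-0.1088},
    {"translation":[0,0,-10],"roll":-0.1088},
    {"translation":[0,0,-10],"roll":-0.1088},
    {"translation":[0,0,-5],"roll":-0.1088},
    {"translation":[0,0,0],"roll":0},
    {"translation":[0,0,0],"roll":0}
  ]
}}

```text
time: 30.33
tool_pos: [0.4706, -0.3283, 0.3076]
tool_rot: [3.141, 0.0, 1.325]
contact_force: [-0.4, -0.1, -1.5]
opening: 0.0478
grip_force: 24.6
```

```bash
python3 - <<'E'
from m import *
go(*tray(-.006,.066),.30,TH+np.pi/2)
E
```

```text
t 30.3 pos [ 0.4706 -0.3283  0.3076] rot [3.1410e+00 4.0000e-04 1.3253e+00] | roll -0.003 shift [391.6 102.5   7.6]
```

Call:
{"fn": "step_arm", "kwargs": {
  "commands": [
    {"translation":[28,7.3,0],"roll":0},
    {"translation":[28,7.3,0],"roll":0},
    {"translation":[28,7.3,0],"roll":0},
    {"translation":[28,7.3,0],"roll":0},
    {"translation":[28,7.3,0],"roll":0},
    {"translation":[28,7.3,0],"roll":0},
    {"translation":[28,7.3,0],"roll":0},
    {"translation":[28,7.3,0],"roll":0},
    {"translation":[28,7.3,0],"roll":0},
    {"translation":[28,7.3,0],"roll":0},
    {"translation":[28,7.3,0],"roll":0},
    {"translation":[28,7.3,0],"roll":0},
    {"translation":[28,7.3,0],"roll":0},
    {"translation":[28,7.3,0],"roll":0},
    {"translation":[0,0,0],"roll":0},
    {"translation":[0,0,0],"roll":0},
    {"translation":[0,0,0],"roll":0}
  ]
}}

```text
time: 31.75
tool_pos: [0.6636, 0.0274, 0.3064]
tool_rot: [-3.14, 0.001, 1.327]
contact_force: [0.6, -0.7, -1.7]
opening: 0.0478
grip_force: 24.6
```

```bash
python3 - <<'E'
from m import *
go(*tray(-.006,.066),.141,TH+np.pi/2)
E
```

```text
t 31.8 pos [0.6636 0.0274 0.3064] rot [-3.1402e+00  9.0000e-04  1.3269e+00] | roll -0.002 shift [ -0.    0.4 165.4]
```

Call:
{"fn": "step_arm", "kwargs": {
  "commands": [
    {"translation":[0,0,25],"roll":0},
    {"translation":[0,0,25],"roll":0},
    {"translation":[0,0,25],"roll":0},
    {"translation":[0,0,25],"roll":0},
    {"translation":[0,0,22],"roll":0},
    {"translation":[0,0,16],"roll":0},
    {"translation":[0,0,12],"roll":0},
    {"translation":[0,0,6],"roll":0},
    {"translation":[0,0,3],"roll":0},
    {"translation":[0,0,2],"roll":0},
    {"translation":[0,0,0],"roll":0},
    {"translation":[0,0,0],"roll":0}
  ]
}}

```text
time: 32.75
tool_pos: [0.6644, 0.0275, 0.1472]
tool_rot: [3.14, -0.0, 1.328]
contact_force: [0.8, 0.2, -1.5]
opening: 0.0475
grip_force: 24.6
```

Call:
{"fn": "step_arm", "kwargs": {
  "commands": [
    {"translation":[0,0,1],"roll":0},
    {"translation":[0,0,1],"roll":0},
    {"translation":[0,0,0],"roll":0},
    {"translation":[0,0,0],"roll":0}
  ]
}}

```text
time: 33.08
tool_pos: [0.664, 0.0278, 0.1443]
tool_rot: [3.141, 0.0, 1.329]
contact_force: [-0.4, 0.1, -1.4]
opening: 0.0474
grip_force: 24.6
```

Call:
{"fn": "step_arm", "kwargs": {
  "commands": [
    {"translation":[0,0,1.5],"roll":0},
    {"translation":[0,0,1.5],"roll":0},
    {"translation":[0,0,0.5],"roll":0},
    {"translation":[0,0,0],"roll":0},
    {"translation":[0,0,0],"roll":0}
  ]
}}

```text
time: 33.5
tool_pos: [0.664, 0.0277, 0.1406]
tool_rot: [-3.141, 0.0, 1.329]
contact_force: [-0.1, 0.1, -1.6]
opening: 0.0476
grip_force: 24.6
```

Call:
{"fn": "step_arm", "kwargs": {
  "commands": [
    {"translation":[0,0,1],"roll":0},
    {"translation":[0,0,1],"roll":0},
    {"translation":[0,0,0],"roll":0},
    {"translation":[0,0,0],"roll":0}
  ]
}}

```text
time: 33.83
tool_pos: [0.6642, 0.0279, 0.14]
tool_rot: [3.14, -0.0, 1.329]
contact_force: [-2.1, 0.9, 5.3]
opening: 0.0477
grip_force: 24.7
```

Call:
{"fn": "step_arm", "kwargs": {
  "commands": [
    {"translation":[0,0,0],"roll":0},
    {"translation":[0,0,0],"roll":0},
    {"translation":[0,0,0],"roll":0},
    {"translation":[0,0,0],"roll":0},
    {"translation":[0,0,-20],"roll":0},
    {"translation":[0,0,-30],"roll":0},
    {"translation":[0,0,-30],"roll":0},
    {"translation":[0,0,-30],"roll":0},
    {"translation":[0,0,-20],"roll":0}
  ],
  "fingers": 0.75
}}

```text
time: 34.58
tool_pos: [0.6646, 0.0277, 0.272]
tool_rot: [3.138, -0.001, 1.329]
contact_force: [-0.2, 1.3, 1.0]
opening: 0.0687
grip_force: 0.0
```

Call:
{"fn": "step_arm", "kwargs": {
  "commands": [
    {"translation":[0,0,0],"roll":0.1182},
    {"translation":[0,0,0],"roll":0.1182},
    {"translation":[0,0,0],"roll":0.1182},
    {"translation":[0,0,0],"roll":0.1182},
    {"translation":[0,0,0],"roll":0.1182},
    {"translation":[0,0,0],"roll":0.1182},
    {"translation":[0,0,0],"roll":0.1182},
    {"translation":[0,0,0],"roll":0.1182},
    {"translation":[0,0,0],"roll":0.1182},
    {"translation":[0,0,0],"roll":0.1182},
    {"translation":[0,0,0],"roll":0.1182},
    {"translation":[0,0,0],"roll":0.1182},
    {"translation":[0,0,0],"roll":0.1182},
    {"translation":[0,0,0],"roll":0},
    {"translation":[0,0,0],"roll":0}
  ],
  "fingers": 0.4
}}

```text
time: 35.83
tool_pos: [0.664, 0.0277, 0.2685]
tool_rot: [3.141, 0.0, -0.204]
contact_force: [-0.1, 0.5, -0.5]
opening: 0.0367
grip_force: 0.0
```

```bash
python3 - <<'E'
from m import *
im=read_camera('top');a=im[150:250,230:310];b=read_camera('scene')[130:230,215:315]
cv2.imwrite('pics/t3.png',cv2.hconcat([cv2.resize(x,None,fx=4,fy=4,interpolation=cv2.INTER_CUBIC) for x in (a,b)])[:,:,::-1])
for c in('top','scene'):print([(np.round(r['at'],3),round(r['confidence'],2)) for r in search_frame(c,'gate_grip')])
go(.409,-.231,.25,-.208)
E
```

```text
[(array([ 0.407, -0.228,  0.058]), 0.85)]
[(array([ 0.402, -0.237,  0.033]), 0.78), (array([ 0.604, -0.188,  0.15 ]), 0.42)]
t 36.0 pos [0.664  0.0277 0.2686] rot [ 3.1415e+00  1.0000e-04 -2.0600e-01] | roll 0.002 shift [-196.   305.8   18.6]
```

View pics/t3.png

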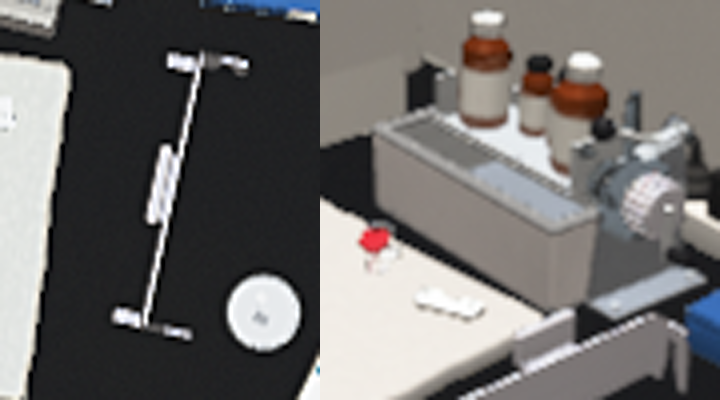

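```bash
python3 - <<'E'
from m import *
q=lambda u,v,z: ray('top',(230+(u+.5)/4-.5,150+(v+.5)/4-.5),z)
a=q(203,55,.056);b=q(148,325,.056);g=q(161,184,.084);g1=q(168,147,.084);g2=q(153,221,.084)
print(a,b,np.linalg.norm(a-b),g,np.linalg.norm(g1-g2));m=(a+b)/2
y=np.arctan2(*(a-b)[[1,0]])-np.pi/2;y2=np.arctan2(*(g1-g2)[[1,0]])-np.pi/2;print('yaw',y,y2,'panel mid',m,'grip pred',m[:2]-.012*np.array([np.cos(y),np.sin(y)]))
# refine: white pixels of bar top
im=read_camera('top');G=cv2.cvtColor(im,cv2.COLOR_RGB2GRAY)[183:208,262:278];print(G)
E
```

```text
[ 0.51084081 -0.26361125  0.056     ] [ 0.30249978 -0.21844425  0.056     ] 0.21318077367294133 [ 0.40930254 -0.22869168  0.084     ] 0.05735738571951602
yaw -1.7842862012464604 -1.7827057945159233 panel mid [ 0.4066703  -0.24102775  0.056     ] grip pred [ 0.40921276 -0.22930018]
[[ 33  33  33  33  32  33  33  33  33  33  32  26  26 115 254   5]
 [ 33  33  32  32  33  32  32  30  30  29  30  24  40 166 192  11]
 [ 34  32  31  31  34  34  31  27  19  11  18  18  61 253 137  15]
 [ 33  33  34  33  32  32  27  30 117 186 136   2  69 255  31  20]
 [ 33  34  34  34  34  33  22  45 211 255 224   0  84 255   0  25]
 [ 34  32  32  33  32  30  22  55 242 238 230 105 146 255   6  28]
 [ 33  32  33  32  33  28  22  87 237 232 199 206 216 157  10  27]
 [ 32  33  32  33  31  27  31 144 238 227 167 232 244  73  17  31]
 [ 35  33  32  34  31  24  45 201 236 223 159 231 251  29  22  32]
 [ 34  34  32  34  31  22  53 241 233 222 167 230 237   0  27  31]
 [ 31  31  32  32  30  20  62 242 230 218 190 232 189   6  28  32]
 [ 33  33  31  32  28  25 102 236 228 190 225 235 148  13  29  31]
 [ 34  32  34 
[... 157 characters left out ...]
 188 230 230   0  26  33  32]
 [ 33  34  34  30  22  68 247 228 223 223 233 184   7  27  33  32]
 [ 33  31  33  27  27 112 239 227 194 223 236 137  14  29  32  32]
 [ 33  32  31  25  40 185 237 225 167 225 246  39  18  33  33  34]
 [ 33  32  31  22  49 238 234 231 165 228 255   0  25  33  32  33]
 [ 33  34  30  20  54 242 232 234 186 227 255   2  26  33  32  32]
 [ 31  32  31  26  93 241 231 223 226 229 158   9  27  31  34  34]
 [ 32  31  29  29 106 253 243 179 213 246  74  18  29  34  33  33]
 [ 33  33  31  24  56 207 205  87 142 255  32  23  32  31  34  32]
 [ 34  34  33  29  22  25  32   5  85 255   0  26  32  33  33  33]
 [ 33  32  32  32  30  27  22  39 165 206   9  28  35  34  33  33]]
```

Call:
{"fn": "step_arm", "kwargs": {
  "commands": [
    {"translation":[0,0,0],"roll":0.007},
    {"translation":[-15,23.4,0],"roll":0},
    {"translation":[-15,23.4,0],"roll":0},
    {"translation":[-15,23.4,0],"roll":0},
    {"translation":[-15,23.4,0],"roll":0},
    {"translation":[-15,23.4,0],"roll":0},
    {"translation":[-15,23.4,0],"roll":0},
    {"translation":[-15,23.4,0],"roll":0},
    {"translation":[-15,23.4,0],"roll":0},
    {"translation":[-15,23.4,0],"roll":0},
    {"translation":[-15,23.4,0],"roll":0},
    {"translation":[-15,23.4,0],"roll":0},
    {"translation":[-15,23.4,0],"roll":0},
    {"translation":[-15,23.4,0],"roll":0},
    {"translation":[0,0,30],"roll":0},
    {"translation":[0,0,30],"roll":0},
    {"translation":[0,0,30],"roll":0},
    {"translation":[0,0,0],"roll":0},
    {"translation":[0,0,0],"roll":0}
  ]
}}

```text
time: 37.67
tool_pos: [0.4081, -0.2276, 0.1784]
tool_rot: [-3.141, 0.002, -0.215]
contact_force: [0.7, -0.0, 0.2]
opening: 0.037
grip_force: 0.0
```

```bash
python3 - <<'E'
from m import *
for c in('top','scene'):print([(np.round(r['at'],3),round(r['confidence'],2)) for r in search_frame(c,'gate_grip')])
go(.4093,-.229,.062,-.2127)
snap('scene','s6.png',(220,165,320,240),6)
E
```

```text
[(array([ 0.405, -0.233,  0.056]), 0.87), (array([ 0.593, -0.203,  0.121]), 0.6)]
[(array([ 0.402, -0.237,  0.033]), 0.78), (array([ 0.604, -0.188,  0.15 ]), 0.42)]
t 37.8 pos [ 0.4096 -0.2285  0.1805] rot [ 3.1402e+00 -2.6000e-03 -2.1460e-01] | roll -0.002 shift [-1.000e-01  5.000e-01  1.185e+02]
```

View pics/s6.png

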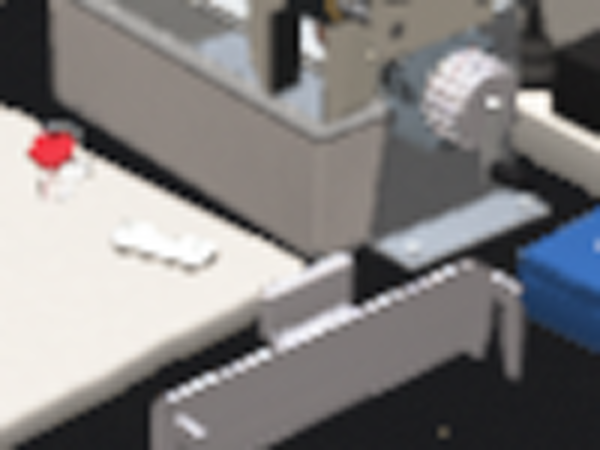

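Call:
{"fn": "step_arm", "kwargs": {
  "commands": [
    {"translation":[0,0,25],"roll":0},
    {"translation":[0,0,25],"roll":0},
    {"translation":[0,0,25],"roll":0},
    {"translation":[0,0,22],"roll":0},
    {"translation":[0,0,14],"roll":0},
    {"translation":[0,0,7],"roll":0},
    {"translation":[0,0,0],"roll":0},
    {"translation":[0,0,0],"roll":0}
  ]
}}

```text
time: 38.48
tool_pos: [0.4094, -0.2284, 0.0618]
tool_rot: [3.141, -0.002, -0.215]
contact_force: [0.4, 0.2, 0.4]
opening: 0.0368
grip_force: 0.0
```

Call:
{"fn": "step_arm", "kwargs": {
  "commands": [
    {"translation":[0,0,0],"roll":0},
    {"translation":[0,0,0],"roll":0},
    {"translation":[0,0,0],"roll":0},
    {"translation":[0,0,0],"roll":0},
    {"translation":[0,0,0],"roll":0},
    {"translation":[0,0,0],"roll":0},
    {"translation":[0,0,0],"roll":0},
    {"translation":[0,0,0],"roll":0}
  ],
  "fingers": 0,
  "grip_force": 45
}}

```text
time: 39.15
tool_pos: [0.4087, -0.228, 0.0611]
tool_rot: [3.141, -0.001, -0.215]
contact_force: [-0.4, 1.2, 5.5]
opening: 0.0098
grip_force: 45.0
```

Call:
{"fn": "step_arm", "kwargs": {
  "commands": [
    {"translation":[0,0,-6],"roll":0},
    {"translation":[0,0,-14],"roll":0},
    {"translation":[0,0,-25],"roll":0},
    {"translation":[0,0,-25],"roll":0},
    {"translation":[0,0,-25],"roll":0},
    {"translation":[0,0,-25],"roll":0},
    {"translation":[0,0,-25],"roll":0},
    {"translation":[0,0,-25],"roll":0},
    {"translation":[0,0,-25],"roll":0},
    {"translation":[0,0,-25],"roll":0},
    {"translation":[0,0,-25],"roll":0},
    {"translation":[0,0,-10],"roll":0},
    {"translation":[0,0,0],"roll":0},
    {"translation":[0,0,0],"roll":0}
  ]
}}

```text
time: 40.32
tool_pos: [0.4084, -0.2277, 0.3155]
tool_rot: [3.142, 0.0, -0.215]
contact_force: [-0.1, 0.2, -2.0]
opening: 0.01
grip_force: 45.0
```

```bash
python3 - <<'E'
from m import *
g=cv2.cvtColor(cv2.imread('pics/t1.png'),cv2.COLOR_BGR2GRAY).astype(float)
def edge(p,thr):
    i=np.argmax(p>thr); return i-1+(thr-p[i-1])/(p[i]-p[i-1])
P=[]
for u in list(range(95,140,5))+list(range(215,400,5)):
    c=10 if u<300 else 40
    v0=28+(u-80)*.215-22; v0=int(max(v0,0)); P.append((u,v0+edge(g[v0:v0+50,u],95)))
B=np.array([cp(u,v,.085)[:2] for u,v in P])
k=cv2.fitLine(B.astype(np.float32),cv2.DIST_HUBER,0,1e-4,1e-4).ravel();print('back',k, 'th',np.arctan2(k[1],k[0])%np.pi-np.pi/2)
n=np.array([np.cos(TH),np.sin(TH)]);print('back edge x in well frame (57):',np.median((B-t)@n)*1e3,((B-t)@n*1e3).std())
L=[]
for v in range(60,205,5):
    u0=int(80-(v-28)*52/190-30);L.append((max(u0,0)+edge(g[v,max(u0,0):max(u0,0)+60],95),v))
L=np.array([cp(u,v,.085)[:2] for u,v in L]);m=np.array([-np.sin(TH),np.cos(TH)]);print('left y (133):',np.median((L-t)@m)*1e3,((L-t)@m*1e3).std())
for u in(150,250,330): # across tray, print profile in well x at two heights
    v=np.arange(20,310,3);print(u,[(int(a),int(g[a,u])) for a in v if a> 20 and abs(g[a,u]-g[a-3,u])>25])
E
```

```text
back [ 0.14332378  0.9896759   0.7272543  -0.04856943] th -0.1438191
back edge x in well frame (57): 57.58489484207549 10.161378591566761
left y (133): 136.49196170982395 0.4824977608431154
150 [(26, 55), (29, 97), (32, 163), (35, 217), (41, 197), (44, 170), (62, 130), (65, 66), (68, 119), (71, 175), (77, 128), (80, 177), (83, 223), (188, 168), (251, 153), (254, 111), (263, 80), (266, 40), (308, 2)]
250 [(65, 66), (68, 122), (71, 166), (86, 141), (89, 68), (92, 143), (95, 224), (101, 123), (104, 164), (107, 218), (212, 143), (218, 168), (260, 175), (275, 163), (278, 119), (290, 44)]
330 [(23, 86), (26, 118), (29, 162), (32, 215), (35, 244), (62, 193), (65, 114), (71, 61), (74, 14), (83, 61), (86, 162), (89, 199), (104, 172), (107, 111), (110, 83), (113, 158), (119, 149), (125, 200), (233, 164), (296, 138), (299, 102), (308, 65)]
```

```bash
python3 - <<'E'
from m import *
g=cv2.cvtColor(cv2.imread('pics/t1.png'),cv2.COLOR_BGR2GRAY).astype(int)
n=np.array([np.cos(TH),np.sin(TH)]);m=np.array([-np.sin(TH),np.cos(TH)])
f=lambda u,v,z:(((cp(u,v,z)[:2]-t)@n*1e3).round(1),((cp(u,v,z)[:2]-t)@m*1e3).round(1))
print('front rim -97',[f(u,v,.085) for u,v in((150,252.5),(250,277),(330,297.5))])
B=[]
for u in (100,110,120,130,230,240,250,260,270,280):
    c=28+(u-80)*.215;c=int(c);p=g[max(c-15,0):c+20,u];i=np.argmax(p>95);B.append((u,max(c-15,0)+i-.5))
print('back 57',[f(u,v,.085)[0] for u,v in B])
print('tray front lip outer/inner',[f(u,v,.099)for u,v in((150,186.5),(250,211),(330,232))])
print('left plate etc: row 130',[(u,g[130,u]) for u in range(56,120,2)])
print('right row 200',[(u,g[200,u]) for u in range(330,425,2)])
E
```

```text
front rim -97 [(np.float64(-101.0), np.float64(38.5)), (np.float64(-101.7), np.float64(-39.9)), (np.float64(-102.9), np.float64(-102.7))]
back 57 [np.float64(57.8), np.float64(57.3), np.float64(57.6), np.float64(57.8), np.float64(57.6), np.float64(56.4), np.float64(56.6), np.float64(56.9), np.float64(56.4), np.float64(56.7)]
tray front lip outer/inner [(np.float64(-53.9), np.float64(48.3)), (np.float64(-54.6), np.float64(-29.5)), (np.float64(-56.1), np.float64(-92.1))]
left plate etc: row 130 [(56, np.int64(181)), (58, np.int64(178)), (60, np.int64(184)), (62, np.int64(189)), (64, np.int64(201)), (66, np.int64(177)), (68, np.int64(115)), (70, np.int64(71)), (72, np.int64(83)), (74, np.int64(96)), (76, np.int64(86)), (78, np.int64(98)), (80, np.int64(133)), (82, np.int64(184)), (84, np.int64(237)), (86, np.int64(227)), (88, np.int64(139)), (90, np.int64(65)), (92, np.int64(66)), (94, np.int64(84)), (96, np.int64(85)), (98, np.int64(125)), (100, np.int64(196)), (102, np.int64(246)), (104, np.int64(237)), (106, np.int64(220)), (108, np.int64(218)), (110, np.int64(218)), (112, np.int64(2
[... 430 characters left out ...]
176)), (362, np.int64(172)), (364, np.int64(111)), (366, np.int64(66)), (368, np.int64(75)), (370, np.int64(96)), (372, np.int64(99)), (374, np.int64(138)), (376, np.int64(210)), (378, np.int64(255)), (380, np.int64(253)), (382, np.int64(240)), (384, np.int64(251)), (386, np.int64(229)), (388, np.int64(171)), (390, np.int64(122)), (392, np.int64(117)), (394, np.int64(125)), (396, np.int64(142)), (398, np.int64(130)), (400, np.int64(83)), (402, np.int64(47)), (404, np.int64(56)), (406, np.int64(68)), (408, np.int64(58)), (410, np.int64(93)), (412, np.int64(173)), (414, np.int64(240)), (416, np.int64(253)), (418, np.int64(225)), (420, np.int64(172)), (422, np.int64(132)), (424, np.int64(138))]
```

```bash
python3 - <<'E'
from m import *
n=np.array([np.cos(TH),np.sin(TH)]);m=np.array([-np.sin(TH),np.cos(TH)])
f=lambda u,v,z:(((cp(u,v,z)[:2]-t)@n*1e3).round(1),((cp(u,v,z)[:2]-t)@m*1e3).round(1))
g=cv2.cvtColor(cv2.imread('pics/t1.png'),cv2.COLOR_BGR2GRAY).astype(int)
for r in(130,150,170,190,210,230): print(r,[(u,int(g[r,u])) for u in range(375-(r-200)//4,420-(r-200)//4,3)])
print('right rim -136',f(389,200,.085),'left plate top inner/outer',f(84,130,.136),f(80,130,.136),f(88,130,.136),'right plate',f(360,200,.136),f(364,200,.136),f(343,200,.136), f(340,200,.099))
E
```

```text
130 [(393, 89), (396, 114), (399, 159), (402, 191), (405, 187), (408, 206), (411, 147), (414, 63), (417, 94), (420, 122), (423, 168), (426, 211), (429, 224), (432, 221), (435, 220)]
150 [(388, 135), (391, 167), (394, 183), (397, 184), (400, 185), (403, 197), (406, 187), (409, 108), (412, 64), (415, 51), (418, 66), (421, 101), (424, 201), (427, 249), (430, 227)]
170 [(383, 90), (386, 139), (389, 197), (392, 197), (395, 184), (398, 190), (401, 199), (404, 162), (407, 112), (410, 78), (413, 50), (416, 92), (419, 182), (422, 245), (425, 236)]
190 [(378, 61), (381, 126), (384, 185), (387, 211), (390, 180), (393, 94), (396, 88), (399, 106), (402, 95), (405, 59), (408, 49), (411, 73), (414, 132), (417, 218), (420, 246)]
210 [(373, 80), (376, 120), (379, 159), (382, 166), (385, 171), (388, 106), (391, 100), (394, 136), (397, 60), (400, 44), (403, 83), (406, 141), (409, 182), (412, 223), (415, 247)]
230 [(368, 152), (371, 156), (374, 188), (377, 192), (380, 193), (383, 201), (386, 197), (389, 154), (392, 75), (395, 35), (398, 47), (401, 35), (404, 71), (407, 114), (410, 141)]
right rim -136 (np.float64(-19.4), np.float64(-129.0)) left plate top inner/outer (np.float64(-30.3), np.float64(99.3)) (np.float64(-31.0), np.float64(102.2)) (np.float64(-29.6), np.float64(96.4)) right plate (np.float64(-33.7), np.float64(-110.9)) (np.float64(-33.0), np.float64(-113.8)) (np.float64(-36.6), np.float64(-98.7)) (np.float64(-30.6), np.float64(-93.7))
```

```bash
sed -i 's/^t=.*/t=np.array([.6598,-.0380]);TH=-.252/' m.py; python3 -c "
from m import *
go(*well(-.066,0),.315,TH+np.pi/2)"
```

```text
t 40.3 pos [ 0.4084 -0.2277  0.3155] rot [ 3.1415e+00  1.0000e-04 -2.1500e-01] | roll -1.534 shift [246.4 130.2   0.5]
```

Call:
{"fn": "step_arm", "kwargs": {
  "commands": [
    {"translation":[0,0,0],"roll":-0.118},
    {"translation":[0,0,0],"roll":-0.118},
    {"translation":[0,0,0],"roll":-0.118},
    {"translation":[0,0,0],"roll":-0.118},
    {"translation":[0,0,0],"roll":-0.118},
    {"translation":[0,0,0],"roll":-0.118},
    {"translation":[0,0,0],"roll":-0.118},
    {"translation":[0,0,0],"roll":-0.118},
    {"translation":[0,0,0],"roll":-0.118},
    {"translation":[0,0,0],"roll":-0.118},
    {"translation":[0,0,0],"roll":-0.118},
    {"translation":[0,0,0],"roll":-0.118},
    {"translation":[0,0,0],"roll":-0.118},
    {"translation":[0,0,0],"roll":0}
  ]
}}

```text
time: 41.48
tool_pos: [0.4079, -0.2274, 0.314]
tool_rot: [-3.138, -0.001, 1.323]
contact_force: [0.2, -1.0, -1.9]
opening: 0.0097
grip_force: 45.0
```

Call:
{"fn": "step_arm", "kwargs": {
  "commands": [
    {"translation":[20.5,10.85,0],"roll":0},
    {"translation":[20.5,10.85,0],"roll":0},
    {"translation":[20.5,10.85,0],"roll":0},
    {"translation":[20.5,10.85,0],"roll":0},
    {"translation":[20.5,10.85,0],"roll":0},
    {"translation":[20.5,10.85,0],"roll":0},
    {"translation":[20.5,10.85,0],"roll":0},
    {"translation":[20.5,10.85,0],"roll":0},
    {"translation":[20.5,10.85,0],"roll":0},
    {"translation":[20.5,10.85,0],"roll":0},
    {"translation":[20.5,10.85,0],"roll":0},
    {"translation":[20.5,10.85,0],"roll":0},
    {"translation":[0,0,15],"roll":0},
    {"translation":[0,0,15],"roll":0},
    {"translation":[0,0,15],"roll":0},
    {"translation":[0,0,15],"roll":0},
    {"translation":[0,0,15],"roll":0},
    {"translation":[0,0,15],"roll":0},
    {"translation":[0,0,0],"roll":0},
    {"translation":[0,0,0],"roll":0}
  ]
}}

```text
time: 43.15
tool_pos: [0.5952, -0.0219, 0.2242]
tool_rot: [-3.138, 0.0, 1.317]
contact_force: [0.0, 0.2, -1.0]
opening: 0.0096
grip_force: 45.0
```

```bash
python3 - <<'E'
from m import *
go(*well(-.066,0),.1505,TH+np.pi/2)
snap('scene','s7.png',(215,95,335,185),6)
E
```

```text
t 43.1 pos [ 0.5952 -0.0219  0.2242] rot [-3.1380e+00  4.0000e-04  1.3166e+00] | roll -0.002 shift [ 0.6  0.6 73.7]
```

View pics/s7.png

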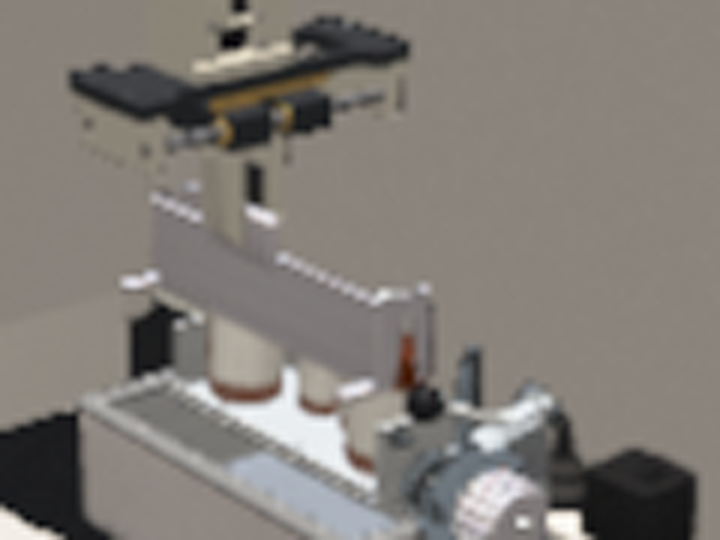

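Call:
{"fn": "step_arm", "kwargs": {
  "commands": [
    {"translation":[0,0.3,8],"roll":0},
    {"translation":[0,0,8],"roll":0},
    {"translation":[0,0,7],"roll":0},
    {"translation":[0,0,6],"roll":0},
    {"translation":[0,0,5],"roll":0},
    {"translation":[0,0,4],"roll":0},
    {"translation":[0,0,0],"roll":0},
    {"translation":[0,0,0],"roll":0}
  ]
}}

```text
time: 43.87
tool_pos: [0.5962, -0.0221, 0.1876]
tool_rot: [-3.141, 0.0, 1.319]
contact_force: [-0.3, -0.2, -0.9]
opening: 0.0099
grip_force: 45.0
```

Call:
{"fn": "step_arm", "kwargs": {
  "commands": [
    {"translation":[0,0,4],"roll":0},
    {"translation":[0,0,4],"roll":0},
    {"translation":[0,0,4],"roll":0},
    {"translation":[0,0,3],"roll":0},
    {"translation":[0,0,0],"roll":0},
    {"translation":[0,0,0],"roll":0}
  ]
}}

```text
time: 44.37
tool_pos: [0.5961, -0.0221, 0.1724]
tool_rot: [-3.141, 0.0, 1.319]
contact_force: [0.8, -0.2, -1.4]
opening: 0.0097
grip_force: 45.0
```

Call:
{"fn": "step_arm", "kwargs": {
  "commands": [
    {"translation":[0,0,3],"roll":0},
    {"translation":[0,0,3],"roll":0},
    {"translation":[0,0,3],"roll":0},
    {"translation":[0,0,0],"roll":0},
    {"translation":[0,0,0],"roll":0}
  ]
}}

```text
time: 44.78
tool_pos: [0.5961, -0.0221, 0.1634]
tool_rot: [-3.141, 0.0, 1.319]
contact_force: [-0.6, -0.0, -1.9]
opening: 0.0097
grip_force: 45.0
```

Call:
{"fn": "step_arm", "kwargs": {
  "commands": [
    {"translation":[0,0,3],"roll":0},
    {"translation":[0,0,3],"roll":0},
    {"translation":[0,0,2],"roll":0},
    {"translation":[0,0,0],"roll":0},
    {"translation":[0,0,0],"roll":0}
  ]
}}

```text
time: 45.2
tool_pos: [0.5962, -0.0221, 0.1555]
tool_rot: [-3.141, 0.0, 1.319]
contact_force: [0.3, -0.4, -1.3]
opening: 0.0097
grip_force: 45.0
```

Call:
{"fn": "step_arm", "kwargs": {
  "commands": [
    {"translation":[0,0,1.5],"roll":0},
    {"translation":[0,0,1.5],"roll":0},
    {"translation":[0,0,0],"roll":0},
    {"translation":[0,0,0],"roll":0}
  ]
}}

```text
time: 45.53
tool_pos: [0.5962, -0.0222, 0.1526]
tool_rot: [-3.142, 0.0, 1.319]
contact_force: [-0.5, -0.2, -1.8]
opening: 0.0098
grip_force: 45.0
```

Call:
{"fn": "step_arm", "kwargs": {
  "commands": [
    {"translation":[0,0,1],"roll":0},
    {"translation":[0,0,0.5],"roll":0},
    {"translation":[0,0,0],"roll":0},
    {"translation":[0,0,0],"roll":0}
  ]
}}

```text
time: 45.87
tool_pos: [0.5962, -0.0221, 0.1512]
tool_rot: [3.142, 0.0, 1.319]
contact_force: [-0.9, 0.4, -2.5]
opening: 0.0096
grip_force: 45.0
```

Call:
{"fn": "step_arm", "kwargs": {
  "commands": [
    {"translation":[0,0,1],"roll":0},
    {"translation":[0,0,1],"roll":0},
    {"translation":[0,0,0],"roll":0},
    {"translation":[0,0,0],"roll":0}
  ]
}}

```text
time: 46.2
tool_pos: [0.5963, -0.0221, 0.1496]
tool_rot: [3.141, 0.0, 1.319]
contact_force: [-2.6, -0.0, 2.4]
opening: 0.0095
grip_force: 45.0
```

```bash
python3 - <<'E'
from m import *
print(observe()['contact_force'],observe()['tool_pos'])
snap('scene','s8.png',(215,95,335,185),6)
E
```

```text
[-2.63398424 -0.02422488  2.44405163] [ 0.5962956  -0.02213842  0.14961477]
```

View pics/s8.png

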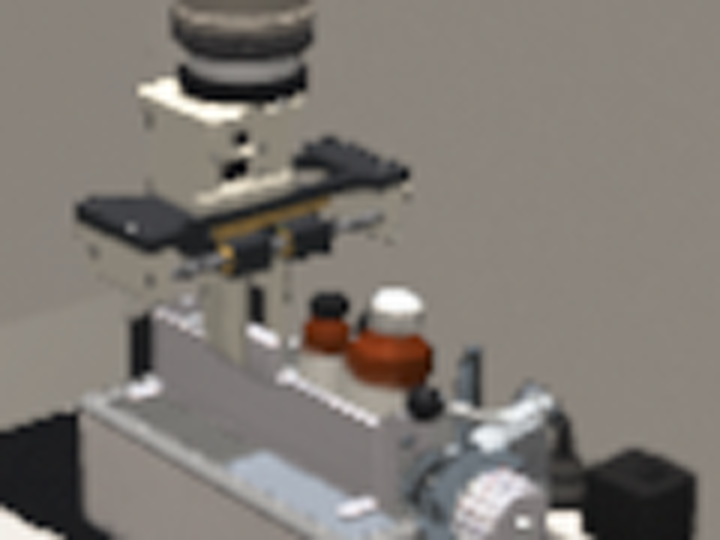

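Call:
{"fn": "step_arm", "kwargs": {
  "commands": [
    {"translation":[0,0,0],"roll":0},
    {"translation":[0,0,0],"roll":0},
    {"translation":[0,0,0],"roll":0},
    {"translation":[0,0,0],"roll":0},
    {"translation":[0,0,-4],"roll":0},
    {"translation":[0,0,-8],"roll":0},
    {"translation":[0,0,-15],"roll":0},
    {"translation":[0,0,-20],"roll":0},
    {"translation":[0,0,-25],"roll":0},
    {"translation":[0,0,-25],"roll":0},
    {"translation":[0,0,-15],"roll":0}
  ],
  "fingers": 0.3
}}

```text
time: 47.17
tool_pos: [0.597, -0.0222, 0.2651]
tool_rot: [3.137, -0.0, 1.319]
contact_force: [0.8, -0.5, -0.2]
opening: 0.0276
grip_force: 0.0
```

Call:
{"fn": "step_arm", "kwargs": {
  "commands": [
    {"translation":[0,0,0],"roll":0.1208},
    {"translation":[0,0,0],"roll":0.1208},
    {"translation":[0,0,0],"roll":0.1208},
    {"translation":[0,0,0],"roll":0.1208},
    {"translation":[0,0,0],"roll":0.1208},
    {"translation":[0,0,0],"roll":0.1208},
    {"translation":[0,0,0],"roll":0.1208},
    {"translation":[0,0,0],"roll":0.1208},
    {"translation":[0,0,0],"roll":0.1208},
    {"translation":[0,0,0],"roll":0.1208},
    {"translation":[0,0,0],"roll":0.1208},
    {"translation":[0,0,0],"roll":0.1208},
    {"translation":[0,0,0],"roll":0.1208},
    {"translation":[0,0,0],"roll":0},
    {"translation":[0,0,0],"roll":0}
  ],
  "fingers": 0.45
}}

```text
time: 48.42
tool_pos: [0.5963, -0.0221, 0.2618]
tool_rot: [-3.142, -0.001, -0.248]
contact_force: [0.8, -0.4, -0.0]
opening: 0.0412
grip_force: 0.0
```

```bash
python3 - <<'E'
from m import *
im=read_camera('top')[80:180,150:270];b=read_camera('scene')[95:195,215:335]
cv2.imwrite('pics/t4.png',cv2.hconcat([cv2.resize(im,None,fx=3.3,fy=3.3,interpolation=cv2.INTER_CUBIC),cv2.resize(b,None,fx=3.3,fy=3.3,interpolation=cv2.INTER_CUBIC)])[:,:,::-1])
print(cp(404,242,.175))
go(.565,-.171,.161,TH)
print(well(-.066,0))
E
```

```text
[ 0.56436001 -0.17186758  0.175     ]
t 48.5 pos [ 0.5963 -0.0221  0.2616] rot [ 3.1416e+00 -5.0000e-04 -2.4810e-01] | roll 0.004 shift [  6.8 152.  100.6]
[ 0.59588457 -0.02154347]
```

View pics/t4.png

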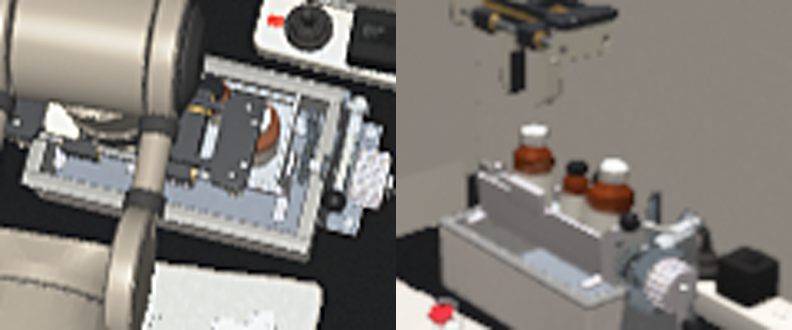

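Call:
{"fn": "step_arm", "kwargs": {
  "commands": [
    {"translation":[0.6,19,0],"roll":0},
    {"translation":[0.6,19,0],"roll":0},
    {"translation":[0.6,19,0],"roll":0},
    {"translation":[0.6,19,0],"roll":0},
    {"translation":[0.6,19,0],"roll":0},
    {"translation":[0.6,19,0],"roll":0},
    {"translation":[0.6,19,0],"roll":0},
    {"translation":[0.6,19,0],"roll":0},
    {"translation":[0.6,0,25],"roll":0.004},
    {"translation":[0,0,25],"roll":0},
    {"translation":[0,0,0],"roll":0},
    {"translation":[0,0,0],"roll":0},
    {"translation":[0,0,0],"roll":0}
  ],
  "fingers": 0.43
}}

```text
time: 49.6
tool_pos: [0.5643, -0.1708, 0.2126]
tool_rot: [3.141, -0.002, -0.254]
contact_force: [0.5, -0.2, 0.2]
opening: 0.0394
grip_force: 0.0
```

```bash
python3 - <<'E'
from m import *
go(.5646,-.1714,.161,TH)
print([(np.round(r['at'],3),round(r['confidence'],2)) for c in('top','scene') for r in search_frame(c,'pawl_knob')])
E
```

```text
t 49.6 pos [ 0.5643 -0.1708  0.2126] rot [ 3.1413e+00 -1.8000e-03 -2.5410e-01] | roll -0.002 shift [ 0.4  0.6 51.6]
[(array([ 0.602, -0.122,  0.089]), 0.68), (array([ 0.603, -0.183,  0.156]), 0.54), (array([ 0.606, -0.183,  0.151]), 0.41)]
```

Call:
{"fn": "step_arm", "kwargs": {
  "commands": [
    {"translation":[0,0,15],"roll":0},
    {"translation":[0,0,15],"roll":0},
    {"translation":[0,0,12],"roll":0},
    {"translation":[0,0,9],"roll":0},
    {"translation":[0,0,0],"roll":0}
  ]
}}

```text
time: 50.12
tool_pos: [0.5632, -0.1703, 0.1593]
tool_rot: [-3.141, 0.002, -0.255]
contact_force: [-0.6, -0.7, -1.1]
opening: 0.0392
grip_force: 0.0
```

Call:
{"fn": "step_arm", "kwargs": {
  "commands": [
    {"translation":[0,0,0],"roll":0},
    {"translation":[0,0,0],"roll":0},
    {"translation":[0,0,0],"roll":0},
    {"translation":[0,0,0],"roll":0},
    {"translation":[0,0,0],"roll":0},
    {"translation":[0,0,0],"roll":0},
    {"translation":[0,0,0],"roll":0}
  ],
  "fingers": 0,
  "grip_force": 20
}}

```text
time: 50.7
tool_pos: [0.5638, -0.1728, 0.1614]
tool_rot: [3.138, -0.002, -0.256]
contact_force: [-2.1, -6.6, 0.6]
opening: 0.0206
grip_force: 20.0
```

Call:
{"fn": "step_arm", "kwargs": {
  "commands": [
    {"translation":[0,1.5,0],"roll":0},
    {"translation":[1.7,0,-4.6],"roll":0},
    {"translation":[1.9,0,-4.5],"roll":0},
    {"translation":[2.1,0,-4.4],"roll":0},
    {"translation":[2.3,0,-4.3],"roll":0},
    {"translation":[2.5,0,-4.1],"roll":0},
    {"translation":[2.8,0,-4],"roll":0},
    {"translation":[2.9,0,-3.9],"roll":0},
    {"translation":[3.2,0,-3.7],"roll":0},
    {"translation":[3.3,0,-3.5],"roll":0},
    {"translation":[0,0,0],"roll":0},
    {"translation":[0,0,0],"roll":0},
    {"translation":[0,0,0],"roll":0}
  ]
}}

```text
time: 51.78
tool_pos: [0.5849, -0.1783, 0.1976]
tool_rot: [3.14, 0.0, -0.255]
contact_force: [-3.4, -5.0, 1.1]
opening: 0.0204
grip_force: 20.0
```

Call:
{"fn": "step_arm", "kwargs": {
  "commands": [
    {"translation":[0,0,0],"roll":0},
    {"translation":[0,0,0],"roll":0},
    {"translation":[0,0,0],"roll":0},
    {"translation":[0,0,0],"roll":0},
    {"translation":[0,0,0],"roll":0},
    {"translation":[0,0,0],"roll":0},
    {"translation":[0,0,0],"roll":0},
    {"translation":[0,0,0],"roll":0},
    {"translation":[0,0,0],"roll":0},
    {"translation":[0,0,0],"roll":0},
    {"translation":[0,0,0],"roll":0},
    {"translation":[0,0,0],"roll":0},
    {"translation":[0,0,0],"roll":0},
    {"translation":[0,0,0],"roll":0},
    {"translation":[0,0,0],"roll":0},
    {"translation":[0,0,0],"roll":0},
    {"translation":[0,0,0],"roll":0},
    {"translation":[0,0,0],"roll":0},
    {"translation":[0,0,0],"roll":0},
    {"translation":[0,0,0],"roll":0}
  ]
}}

```text
time: 53.45
tool_pos: [0.5848, -0.1783, 0.1976]
tool_rot: [3.141, 0.0, -0.255]
contact_force: [-2.1, -4.9, 0.5]
opening: 0.0204
grip_force: 20.0
```

Call:
{"fn": "step_arm", "kwargs": {
  "commands": [
    {"translation":[0,0,0],"roll":0},
    {"translation":[0,0,0],"roll":0},
    {"translation":[0,0,0],"roll":0},
    {"translation":[0,0,0],"roll":0},
    {"translation":[0,0,0],"roll":0},
    {"translation":[0,0,0],"roll":0},
    {"translation":[0,0,0],"roll":0},
    {"translation":[0,0,0],"roll":0},
    {"translation":[0,0,0],"roll":0},
    {"translation":[0,0,0],"roll":0},
    {"translation":[0,0,0],"roll":0},
    {"translation":[0,0,0],"roll":0},
    {"translation":[0,0,0],"roll":0},
    {"translation":[0,0,0],"roll":0},
    {"translation":[0,0,0],"roll":0},
    {"translation":[0,0,0],"roll":0},
    {"translation":[0,0,0],"roll":0},
    {"translation":[0,0,0],"roll":0},
    {"translation":[0,0,0],"roll":0},
    {"translation":[0,0,0],"roll":0}
  ]
}}

```text
time: 55.12
tool_pos: [0.5848, -0.1783, 0.1976]
tool_rot: [3.141, 0.0, -0.256]
contact_force: [-2.8, -4.3, 0.3]
opening: 0.0207
grip_force: 20.0
```

```bash
python3 - <<'E'
from m import *
go(.5646,-.1714,.161,TH)
old=cv2.imread('pics/s8.png')
im=read_camera('scene');cv2.imwrite('full_a.png',im)
for n in('bottle_a_mid','bottle_c_mid','gate_grip'):print(n,[(np.round(r['at'],3),round(r['confidence'],2)) for r in search_frame('scene',n)])
# white cap A: expected pixel for raised / sunk
pa=tray(-.004,.065)
for s in(0,.073): print(s,proj('scene',(*pa,.197-s)).round(1))
w=(im.min(2)>190);
n,l,st,c=cv2.connectedComponentsWithStats(w[90:200,215:330].astype(np.uint8))
print([(st[i,4],(c[i]+[215,90]).round(1)) for i in range(1,n) if st[i,4]>8])
E
```

```text
t 55.1 pos [ 0.5848 -0.1783  0.1976] rot [ 3.1405e+00  4.0000e-04 -2.5550e-01] | roll -0.004 shift [-21.3  -1.7  36.6]
bottle_a_mid [(array([0.644, 0.016, 0.089]), 0.47)]
bottle_c_mid [(array([ 0.582, -0.142,  0.058]), 0.36)]
gate_grip [(array([ 0.586, -0.021,  0.072]), 0.46)]
0 [256.1 133.7]
0.073 [256.2 152.1]
[(np.int32(16), array([277.8, 103. ])), (np.int32(20), array([256.5, 152. ])), (np.int32(17), array([297.4, 162.4])), (np.int32(28), array([280.3, 163.6])), (np.int32(24), array([254.3, 168.9])), (np.int32(24), array([265. , 177.6])), (np.int32(54), array([296.3, 177.2])), (np.int32(330), array([226.9, 193.2])), (np.int32(85), array([320.5, 187.8]))]
```

Call:
{"fn": "step_arm", "kwargs": {
  "commands": [
    {"translation":[0,0,0],"roll":0},
    {"translation":[0,0,0],"roll":0},
    {"translation":[0,0,0],"roll":0},
    {"translation":[0,0,0],"roll":0},
    {"translation":[0,0,0],"roll":0},
    {"translation":[0,0,0],"roll":0},
    {"translation":[0,0,0],"roll":0},
    {"translation":[0,0,0],"roll":0},
    {"translation":[0,0,0],"roll":0},
    {"translation":[0,0,0],"roll":0},
    {"translation":[0,0,0],"roll":0},
    {"translation":[0,0,0],"roll":0}
  ]
}}

```text
time: 56.32
tool_pos: [0.5848, -0.1783, 0.1976]
tool_rot: [3.141, 0.0, -0.256]
contact_force: [-3.1, -4.6, 0.9]
opening: 0.0208
grip_force: 20.0
```

```bash
cat > caps.py <<'E'
from m import *
im=read_camera('scene');w=(im.min(2)>190)
n,l,st,c=cv2.connectedComponentsWithStats(w[90:200,215:330].astype(np.uint8))
print([(st[i,4],(c[i]+[215,90]).round(1)) for i in range(1,n) if st[i,4]>8])
old=cv2.imread('full_a.png');print('diff',np.abs(old.astype(int)-im)[135:185,225:300].max(2).__gt__(40).sum())
E
python3 caps.py
```

```text
[(np.int32(16), array([277.8, 103. ])), (np.int32(20), array([256.5, 152. ])), (np.int32(17), array([297.4, 162.4])), (np.int32(28), array([280.3, 163.6])), (np.int32(24), array([254.3, 168.9])), (np.int32(24), array([265. , 177.6])), (np.int32(55), array([296.3, 177.3])), (np.int32(329), array([226.8, 193.2])), (np.int32(85), array([320.5, 187.8]))]
diff 0
```

Call:
{"fn": "step_arm", "kwargs": {
  "commands": [
    {"translation":[-3.3,0,3.5],"roll":0},
    {"translation":[-3.2,0,3.7],"roll":0},
    {"translation":[-2.9,0,3.9],"roll":0},
    {"translation":[-2.8,0,4],"roll":0},
    {"translation":[-2.5,0,4.1],"roll":0},
    {"translation":[-2.3,0,4.3],"roll":0},
    {"translation":[-2.1,0,4.4],"roll":0},
    {"translation":[-1,0,2.2],"roll":0},
    {"translation":[0,0,0],"roll":0},
    {"translation":[0,0,0],"roll":0}
  ]
}}

```text
time: 57.2
tool_pos: [0.5659, -0.1735, 0.1675]
tool_rot: [3.14, -0.001, -0.255]
contact_force: [-0.8, -5.5, -0.0]
opening: 0.0206
grip_force: 20.0
```

Call:
{"fn": "step_arm", "kwargs": {
  "commands": [
    {"translation":[0,0,0],"roll":0},
    {"translation":[0,0,0],"roll":0},
    {"translation":[0,0,0],"roll":0},
    {"translation":[0,0,0],"roll":0},
    {"translation":[0,0,0],"roll":0},
    {"translation":[0,0,0],"roll":0},
    {"translation":[0,0,-10],"roll":0},
    {"translation":[0,0,-20],"roll":0},
    {"translation":[0,0,-25],"roll":0},
    {"translation":[0,0,-25],"roll":0},
    {"translation":[0,0,-25],"roll":0},
    {"translation":[-25,0,0],"roll":0},
    {"translation":[-25,0,0],"roll":0},
    {"translation":[-25,0,0],"roll":0},
    {"translation":[-25,0,0],"roll":0},
    {"translation":[-25,0,0],"roll":0},
    {"translation":[0,0,0],"roll":0},
    {"translation":[0,0,0],"roll":0}
  ],
  "fingers": 0.45
}}

```text
time: 58.7
tool_pos: [0.4446, -0.1411, 0.2734]
tool_rot: [3.141, -0.002, -0.256]
contact_force: [1.1, 0.6, 0.6]
opening: 0.0414
grip_force: 0.0
```

```bash
python3 caps.py; python3 - <<'E'
from m import *
# knob: compare dark-ball patch with the picture before lifting (s8: scene crop 215,95,x6)
old=cv2.resize(cv2.imread('pics/s8.png'),(120,90),interpolation=cv2.INTER_AREA)
new=read_camera('scene')[95:185,215:335,::-1]
tpl=old[60:74,66:80]
r=cv2.matchTemplate(np.ascontiguousarray(new),tpl,cv2.TM_CCOEFF_NORMED);print(cv2.minMaxLoc(r[45:76,50:95]), 'expect loc',(66-50,60-45))
kn=lambda a:proj('scene',(*well(-.063+(.092-.09708*np.cos(.325+a)),-.151),.144+.09708*np.sin(.325+a))).round(1)
print([kn(a) for a in(0,.1,.2,.4)],observe()['tool_pos'])
E
```

```text
[(np.int32(20), array([256.5, 152. ])), (np.int32(38), array([298.9, 165.2])), (np.int32(23), array([279.7, 163.6])), (np.int32(24), array([254.3, 168.9])), (np.int32(21), array([264.2, 177. ])), (np.int32(54), array([296.3, 177.2])), (np.int32(329), array([226.8, 193.2])), (np.int32(84), array([320.5, 187.8]))]
diff 226
(-0.5364342927932739, 0.6476600766181946, (10, 16), (16, 15)) expect loc (16, 15)
[array([284. , 161.9]), array([284.9, 159.1]), array([286. , 156.4]), array([288.7, 151.1])] [ 0.44569715 -0.14156647  0.27286482]
```

```bash
python3 - <<'E'
from m import *
new=read_camera('scene')
old=cv2.resize(cv2.imread('pics/s8.png'),(120,90),interpolation=cv2.INTER_AREA)
for nm,im in(('old',old[50:78,60:85]),('new',new[145:173,275:300])):
    d=(im.max(2)<60).astype(np.uint8);n,l,st,c=cv2.connectedComponentsWithStats(d);print(nm,[(int(st[i,4]),(c[i]+[275,145]).round(1)) for i in range(1,n) if st[i,4]>3])
def pawl(im): print(cv2.cvtColor(np.ascontiguousarray(im),cv2.COLOR_BGR2GRAY)[::2])
pawl(new[150:172,278:296]);pawl(old[55:77,63:81])
E
```

```text
old [(27, array([285.3, 161.8]))]
new [(22, array([285.5, 161.8])), (7, array([298.3, 171.1]))]
[[131 131 130 131 131 131 131 131 131 131 131 132 131 131 132 132 131 131]
 [131 131 132 131 131 131 132 132 131 131 132 131 132 131 131 131 132 131]
 [131 131 131 131 131 132 131 131 131 132 132 132 132 131 131 132 131 131]
 [132 132 132 131 131 130 132 132 131 131 131 131 131 131 131 132 132 131]
 [132 133 132 131 131 132 116 103 119 131 130 131 132 131 131 131 131 131]
 [152 131 131 132 117  75  45  63  57  38 107 134 131 131 131 131 131 131]
 [230 236 231 223 157  28  30  36  33  30  41 119 159 185 177 143 131 131]
 [250 252 252 252 243 175  68  21  34  74  94 108 117 108 113 140 166 165]
 [157 177 195 181 168 151 127 145 166 185 171 163 151 131 132 131 174 209]
 [126 133 136 130 128 119 102  99 103 115 138 154 165 178 146 175 222 234]
 [ 63  70  77  77  71  68  71  90  97 108 115 107  83  63  63  65  82 170]]
[[102 109 109 108 111 107 107 123 133 135 134 135 134 134 134 134 134 134]
 [ 78  82  78  72  67  64  62  65  90 121 134 134 135 133 126 126 123 127]
 [ 76  80  75  69  64  61  57  49  41 101 134 136 135 121  89  62  61 106]
 [ 51  50  49  45  42  40  39  35  37 101 133 135 133 114 102  83  60 106]
 [ 68  66  61  50  40  38  38  43 101 132 133 133 119 105 102  81  62 107]
 [149 142 134 125  93  51  45  61  58  48 105 133 119  99  94  75  53 103]
 [162 161 159 153 105  34  28  34  34  29  49 120 171 188 173 123  73 108]
 [156 136 129 140 129  84  39  24  31  54  85 107 112 115 127 143 159 162]
 [131 122 120 120 120 118 117 119 118 118 119 119 111 106  97 107 154 197]
 [125 122 120 109  98  93 108 120 120 118 118 120 119 111  94 135 192 227]
 [126 122 120 114 111 108 104 102 104 103 103 134 148 124 103 107 115 141]]
```

```bash
python3 -c "
from cell import *
print(hand_in())"
```

```text
the job is handed in; nothing more can be done
None
```

I handed the job in: all four brown bottles were stood on the raised tray and the gate hung on both pins; then the tray was run fully down and the pawl dropped back into the teeth (final state checked by pixel positions; smaller bottle bottle_d was out of the camera's sight in the later views).

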